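Slide the drip tray home under a pump module

ROBOT

A 6-joint arm with a two-finger parallel gripper is mounted at the origin on the work surface. World frame = base frame: x ahead of the robot, y to its left, z up, the work surface at z = 0. Lengths are in m, angles in rad, forces in N, time in s.
With the tool pointing down it reaches from about 0.35 to 0.975 m from the base axis. Payload 7.1 kg.
Tool frame: the origin (TCP) lies on the centre line of the jaws, within the pads' length; the fingertips stand 17 mm ahead of it and the grasp point (between the pads) lies 2 mm behind it; z points along the fingers, y is the direction in which the jaws open and shut (so a half turn about z gives the same grasp; the last joint's range is limited). The gripper opens to 88 mm and grips with 3 to 60 N. Pads are 20 mm wide; open, the fingers measure 115 mm over their backs; the gripper's body (75 mm by 178 mm) begins 61 mm behind the grasp point.
Start: joints at [1.217, 0.423, 1.63, -0, 1.089, -0.019], TCP at [0.205, 0.59, 0.24] pointing down, gripper open.
Joint ranges: [-3, 3], [-0.9, 2.11], [0.09, 2.58], [-1.31, 4.45], [0.11, 2.69], [-2.54, 2.54]. Speed limits (rad/s): [2.39, 2.39, 3.01, 3.14, 3.14, 3.14].

INTERFACE

Orientations are given as a unit quaternion [w, x, y, z].
In Python, from workcell import status, imaging, order, nets gives the robot as it stands. The module is installed in compiled form; this text tells all that it offers.
- The arm moves only by the shell command python3 -m pendant 'ROWS' [OPENING] [FORCE]. ROWS is JSON, a list of rows, each a list of 4 numbers: the shift along the tool's x, y, z in m, then the turn about the tool's z in degrees. A call has 1 to 8 rows; each row shifts and turns the commanded pose from where the row before left it, along the tool's axes as they then stand; what a row does not reach is not made up. A row lasts 1/12 s, in which the tool goes at most 41.7 mm and 7.16 degrees, less where a joint would pass 70% of its speed; a pose out of reach is approached as far as the arm can. A call is refused whole if a number of a shift passes 0.0417 or a number of a turn 7.16, either way. A call with a gripper value outside its range is refused whole. OPENING is the finger opening in m, from 0 to 0.0878, set as the call begins (- or left out, the last holds). The fingers move at their own pace and stop on an object; FORCE is the grip in N (left out, the last holds). Time passes only in rows, so rows that do not move let the fingers close. It gives the time, the measured TCP pose, the force and the opening at its end, in the units of the state.
- status.sense(): the state, without advancing time (a new reading comes with each control period).
- imaging.get_image(name): name is "scene" or "top" or "wrist"; returns a dict with "color" (384x512x3 uint8, red, green, blue), "vertical_fov" (degrees; the focal length in pixels is half the picture's height over the tangent of half this angle, whatever the lens; pixels are square), "cx", "cy" (the principal point, pixels), "pose" (4x4, takes a point from camera to world coordinates); the wrist camera has in their place "mount" (4x4, takes a point from camera to tool coordinates, whose origin is the TCP and whose axes are the flange's). Camera axes: x right, y up, looking along -z (the intrinsics and any distortion apply to the point x, -y, -z); pixel columns grow to the right and rows downward; lengths in m; the calibration is good to about 2 mm. A picture is of the moment at which its call begins: read the wrist's pose just before it. There is no depth.
- order.job_done(): hands the job in, once; it reports no verdict.
Trained networks look in the newest picture that a camera, given by its name, has taken for a name from the list of things; names that differ only in an ending like _2 or _b are one class to them, and where a whole thing is asked for, a point or a joint stands for the part that bears it (a point fixed in the world has none). Each returns a list of dicts, best first, with "score" (0 to 1); they miss things now and then, are a little off and sometimes report something else, mostly with a low value. They report only what shows in the picture. A call takes as long as a camera call. They do not tell look-alikes from the thing itself.
- nets.spot_in(camera, query): "at" ([column, row] in pixels, amid what is visible of it).
The state is a dict: "clock": time; "joint_pos": joint angles; "dq": joint speeds; "joint_torque": joint torques, N m; "eef_pos": TCP position; "eef_rot": TCP orientation; "ft_force": force on the tool from outside, world axes, zero at the start; "ft_torque": the same for the moment, N m; "opening": opening from 0.0 (shut) to 1.0 (fully open).
Only numpy, scipy, OpenCV 4.12 (cv2) and the standard library are available. Lean on these libraries where they do the work, as an engineer would, in place of code of your own. Each camera call takes 0.05 s, during which the arm holds its last target.

TASK

Pick up the steel drip tray by its upright grip post and slide it nose first into the low bay at the foot of the white pump module until its front plate is flush against the gasket round the mouth all along, set it down on the bay floor without a drop and let go. The guides inside the bay are hidden and are not exactly centred, so feel for their side walls and let them line the tray up: go gently, never forcing the tray against the module with more than 15 N. Do not tip the tray, and leave the two bottles and the glass dish where they stand.

Things in the scene. Friction and masses are not known exactly. Their poses are not given: they have to be found in the camera images.
- module: White pump module, 400 mm deep, 300 wide, 165 high, fixed on the bench. Origin: on the bench under the middle of its front panel. x points level into the bay (the way the tray is pushed), y left seen along x, z up; the front panel is its plane x = 0. At its foot is a low bay, 300 mm deep, open at the panel, closed above and beside.
- mouth (a point): Middle of the bay mouth's sill, in the panel's plane, axes as the module's, 10 mm above the bench: the flat bay floor starts here. The mouth is 176 mm wide, 40 mm high (bay ceiling 50 mm above the bench). Round the mouth, 4 mm proud of the panel, lies a soft black rubber gasket that the tray's front plate meets when home (2.5 N per mm). The tray must never press the module, guides or gasket with over 15 N.
- bay (a point): On the bay floor, in the module's middle, 80 mm behind the panel. Hidden round it: two rigid steel side walls along x, 103 mm apart, from 24 to 155 mm behind the panel, flaring towards the mouth to 139 mm apart at the panel. This pair is fixed up to 14 mm left or right of the module's middle (not measured, differs each time, does not give way): find it by feel.
- tray: Loose drip tray, 0.22-0.45 kg, on the bench, nose roughly to the bay. Origin: underside, middle of the rear face of its white front plate (6 mm thick, 214 wide, 52 high, larger than the mouth). x to the nose, y left, z up. Home: front plate on the gasket (origin 4 mm or less before the panel), 10 mm above the bench, x axis as the module's, sideways as the guides set it.
- nose (a point): Middle of the lower edge of the tray's nose, 145 mm ahead of the rear face of the front plate, tray's axes. The steel basin between them is 100 mm wide (1.5 mm play to each side in the guides) and 28 mm high; its two nose corners are rounded (8 mm radius, upright axis). Dropping the tray even 3 mm onto the bay floor can pass the force limit: lower it until it rests.
- grip (a point): Grip point in the tray's upright square grip post (24 by 24 mm, from the underside up to 62 mm), on its axis, 42 mm above the underside, 75 mm before the rear face of the front plate, tray's axes. Can be pinched from above across either pair of faces; 57 mm are free between post and front plate; the neck that joins them at the foot is 24 mm wide, 10 mm high.
- bottle_a: Amber bottle with blue cap and a paper label, 62 mm diameter, 130 mm high, on the bench; origin at its underside's centre. To be left alone.
- bottle_b: Amber bottle with blue cap, no label, 62 mm diameter, 130 mm high, on the bench; origin at its underside's centre. To be left alone.
- dish: Glass dish, 90 mm diameter, 18 mm high, on the bench; origin at its underside's centre. To be left alone.
Things that resemble listed ones, but are neither listed nor needed, are in the scene too. Leave any green or red look-alike of the tray alone.

How it is judged:
On the way, in this order (a step that is already met when the one before it is completed fails the run):
1. the tray is lifted clear of the bench, outside the bay (height (world z) of tray above 0.008 m and x of tray in the frame of module below -0.145 m), for 0.1 s.
2. the tray's nose is in the bay (x of tray in the frame of module between -0.1 and -0.01 m and z of tray in the frame of module between 0.006 and 0.024 m), for 0.1 s.
At the end, for the whole second after the job is handed in: The tray lies level (within 0.03 rad) on the bay floor (underside 8 to 12.5 mm above the bench), its front plate within 6 mm of the module's panel (the gasket stands 4 mm proud of it), at most 18 mm off the module's middle and within 0.035 rad of its direction, released and at rest (x of tray in the frame of module above -0.006 m and z of tray in the frame of module between 0.008 and 0.0125 m and y of tray in the frame of module between -0.018 and 0.018 m and angle between the x axis of tray and the x axis of module, either way round below 0.035 rad and angle between tray's own z axis and vertical below 0.03 rad and linear speed of tray below 0.005 m/s); the robot touches nothing.
It fails at once if the tray is forced against the module with more than 15 N (contact force between tray and module above 15 N).
It fails at once if the tray is tipped by more than 0.35 rad (angle between tray's own z axis and vertical above 0.35 rad).
It fails at once if the labelled bottle is moved by more than 15 mm (distance of bottle_a from where it was at the start of the episode above 0.015 m).
It fails at once if the plain bottle is moved by more than 15 mm (distance of bottle_b from where it was at the start of the episode above 0.015 m).
It fails at once if the glass dish is moved by more than 15 mm (distance of dish from where it was at the start of the episode above 0.015 m).
It also fails if it takes over 67 s, if anything falls off the work surface, if the arm or the gripper's body presses on something with over 40 N, if the wrist force passes 120 N, or if a joint passes its speed limit or range.

## Working session

There is one attempt and no reset: what is moved stays moved. The work goes in short steps, Python scripts to look and compute and a shell command to move; the robot and the scene stay as the last step left them, time stands still between calls to the robot, and variables do not carry over. Pictures are saved under pics/ and viewed, and the job is handed in when it is done.

```bash
mkdir -p pics; cat > h.py <<'E'
import numpy as np, cv2
from workcell import status, imaging, order, nets
def snap(cam,name):
    im=imaging.get_image(cam); cv2.imwrite(f'pics/{name}.png',im['color'][:,:,::-1]); return im
def ray(im,px,T=None):
    T=np.array(im['pose']) if T is None else T
    f=im['color'].shape[0]/2/np.tan(np.radians(im['vertical_fov'])/2)
    d=np.array([(px[0]-im['cx'])/f,-(px[1]-im['cy'])/f,-1.0])
    return T[:3,3],T[:3,:3]@d
def onz(im,px,z,T=None):
    o,d=ray(im,px,T); return o+d*(z-o[2])/d[2]
def proj(im,P,T=None):
    T=np.array(im['pose']) if T is None else T
    f=im['color'].shape[0]/2/np.tan(np.radians(im['vertical_fov'])/2)
    p=T[:3,:3].T@(np.asarray(P)-T[:3,3])
    return np.array([im['cx']+f*p[0]/-p[2], im['cy']+f*p[1]/p[2]])
E
python3 - <<'E'
from h import *
print(status.sense())
for c in ['scene','top','wrist']:
    im=snap(c,c+'0'); print(c,{k:v for k,v in im.items() if k!='color'})
    for q in ['module','mouth','tray','nose','grip','bottle_a','dish']:
        print(q,[(np.round(d['at'],1).tolist(),round(d['score'],2)) for d in nets.spot_in(c,q)][:4])
E
```

```text
{'clock': 0.0, 'joint_pos': array([ 1.21703596e+00,  4.23809283e-01,  1.63067196e+00, -1.82214858e-05,
        1.08860454e+00, -1.89857748e-02]), 'dq': array([ 0.00102272,  0.00093772,  0.00068816, -0.00180711, -0.00117656,
       -0.00022333]), 'joint_torque': array([-1.10322026e-04, -5.44621825e+01, -2.73658723e+01,  6.45474158e-02,
        2.28841428e-02, -1.20419559e-04]), 'eef_pos': array([0.20513859, 0.58982282, 0.23892847]), 'eef_rot': array([-1.30406675e-04,  1.66602516e-01,  9.86023856e-01, -7.35132838e-04]), 'ft_force': array([-0.53819024,  0.75673966, -0.21581665]), 'ft_torque': array([ 0.02206739,  0.03394925, -0.01856302]), 'opening': 1.0009941163194114}
scene {'vertical_fov': 43.774158160462655, 'cx': 263.92282997391874, 'cy': 196.47798269073394, 'pose': array([[ 0.08499174,  0.94091867, -0.32779332,  0.02016828],
       [-0.99635522,  0.07786214, -0.03483911, -0.11472901],
       [-0.00725808,  0.32955962,  0.94410687,  1.51252256],
       [ 0.        ,  0.        ,  0.        ,  1.        ]])}
module [([122.0, 159.3], 0.89)]
mouth [([124.5, 158.9], 0.74)]
tray [([344.
[... 975 characters left out ...]
ottle_a [([293.3, 122.1], 0.74), ([236.3, 124.1], 0.71)]
dish [([375.9, 189.4], 0.89)]
wrist {'vertical_fov': 63.80404647324082, 'cx': 254.89777207351653, 'cy': 194.02572872120464, 'mount': array([[ 3.08231601e-04,  9.70412354e-01,  2.41453451e-01,
         6.51792553e-02],
       [ 9.99998957e-01, -6.39832636e-04,  1.29495028e-03,
         2.95816832e-04],
       [ 1.41112555e-03,  2.41452800e-01, -9.70411538e-01,
        -1.44963355e-01],
       [ 0.00000000e+00,  0.00000000e+00,  0.00000000e+00,
         1.00000000e+00]])}
module [([304.8, 339.6], 0.59)]
mouth [([306.7, 337.8], 0.5)]
tray [([81.1, 229.7], 0.82)]
nose [([76.6, 230.1], 0.89)]
grip [([79.6, 227.7], 0.96)]
bottle_a []
dish []
```

View pics/scene0.png

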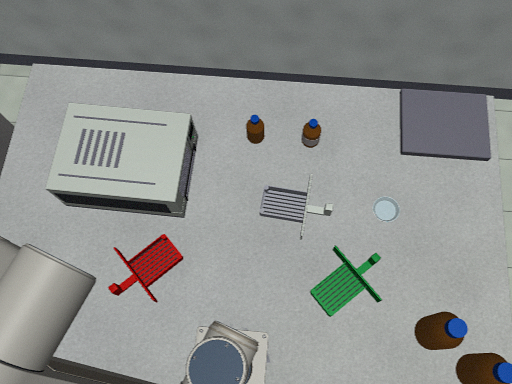

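View pics/top0.png

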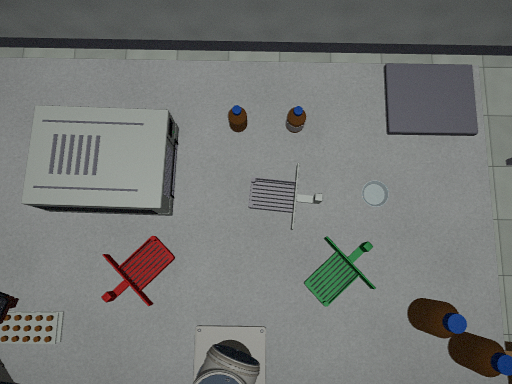

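View pics/wrist0.png

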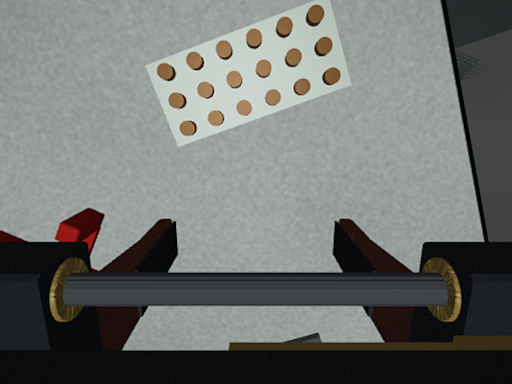

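The steel tray is at about (275,195) in the top picture, its nose pointing left at the module's panel (column ~175). The bottles are above it and the dish is behind it at (374,194). I'll zoom in to get accurate features.

```bash
python3 - <<'E'
import cv2
a=cv2.imread('pics/top0.png')
cv2.imwrite('pics/tz_tray.png',cv2.resize(a[155:240,235:335],None,fx=7,fy=7,interpolation=cv2.INTER_CUBIC))
cv2.imwrite('pics/tz_mod.png',cv2.resize(a[95:225,130:190],None,fx=4.5,fy=4.5,interpolation=cv2.INTER_CUBIC))
a=cv2.imread('pics/scene0.png')
cv2.imwrite('pics/sz_mod.png',cv2.resize(a[100:225,150:210],None,fx=4.5,fy=4.5,interpolation=cv2.INTER_CUBIC))
cv2.imwrite('pics/sz_tray.png',cv2.resize(a[165:250,250:345],None,fx=7,fy=7,interpolation=cv2.INTER_CUBIC))
E
```

```text
(no output)
```

View pics/tz_tray.png

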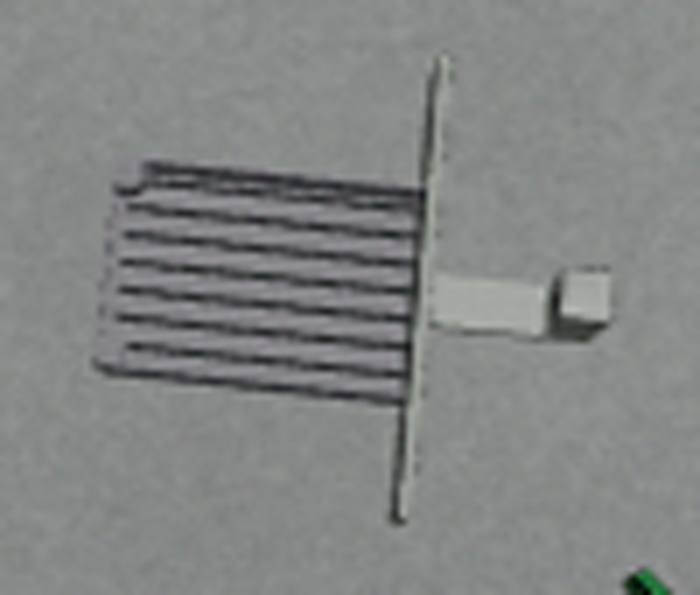

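View pics/tz_mod.png

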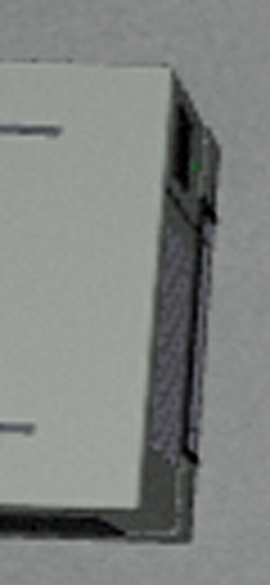

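View pics/sz_mod.png

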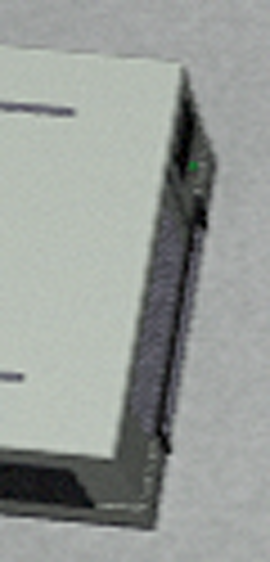

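View pics/sz_tray.png

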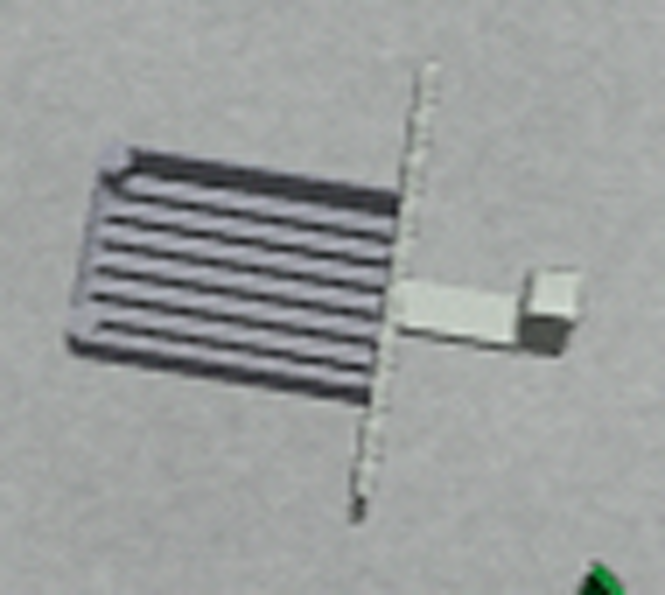

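```bash
cat > fit.py <<'E'
from h import *
from scipy.optimize import least_squares
ims={c:imaging.get_image(c) for c in ['top','scene']}
def px(u,v,s,ox,oy): return np.array([(u+.5)/s-.5+ox,(v+.5)/s-.5+oy])
Rz=lambda a:np.array([[np.cos(a),-np.sin(a),0],[np.sin(a),np.cos(a),0],[0,0,1]])
def fit(obs,x0,name):
    def res(p,sub=None):
        return np.concatenate([proj(ims[c],Rz(p[2])@np.array(P)/1000+[p[0],p[1],0])-q for c,P,q in (sub or obs)])
    for cams in [('top','scene'),('top',),('scene',)]:
        sub=[o for o in obs if o[0] in cams]
        r=least_squares(lambda p:res(p,sub),x0,loss='soft_l1',x_scale=[.01,.01,.05])
        print(name,cams,np.round(r.x,4),'deg',round(np.degrees(r.x[2]),2),'res',np.round(r.fun if 0 else res(r.x,sub),1).tolist())
t=lambda u,v:px(u,v,7,235,155); s=lambda u,v:px(u,v,7,250,165)
fit([('top',[-87,-12,62],t(611,268)),('top',[-63,-12,62],t(563,268)),('top',[-87,12,62],t(606,318)),
('top',[-3,-107,52],t(441,58)),('top',[-3,107,52],t(402,514)),
('top',[0,50,28],t(406,400)),('top',[0,-50,28],t(423,188)),('top',[145,46,28],t(97,362)),
('scene',[-87,-12,62],s(578,270)),('scene',[-63,-12,62],s(530,267)),('scene',[-87,12,62],s(571,318)),
('scene',[-3,-107,52],s(431,62)),('scene',[-3,107,52],s(362,495)),('scene',[0,50,28],s(372,388)),('scene',[0,-50,28],s(398,190))],[.4,0,1.5],'tray')
t=lambda u,v:px(u,v,4.5,130,95); s=lambda u,v:px(u,v,4.5,150,100)
fit([('top',[0,-150,165],t(170,67)),('top',[0,150,165],t(139,509)),('top',[0,150,0],t(190,541)),
('scene',[0,-150,165],s(183,65)),('scene',[0,150,165],s(117,458)),('scene',[0,150,0],s(157,528))],[.4,.3,1.5],'module')
E
python3 fit.py
```

```text
tray ('top', 'scene') [ 0.5134 -0.1934  1.491 ] deg 85.43 res [0.8, 0.0, 0.0, -0.7, 1.0, 0.4, 0.3, -0.7, 0.8, 0.4, 0.0, -0.4, -0.1, -0.5, -0.9, -0.3, 0.2, 0.3, -0.4, -0.4, 0.3, 0.5, -1.2, -0.0, -0.4, 0.5, -0.8, 0.6, -0.3, 0.1]
tray ('top',) [ 0.5126 -0.1925  1.4917] deg 85.47 res [0.5, 0.2, -0.3, -0.4, 0.7, 0.6, 0.0, -0.5, 0.6, 0.7, -0.3, -0.2, -0.4, -0.3, -1.1, -0.1]
tray ('scene',) [ 0.5145 -0.1945  1.4829] deg 84.96 res [0.6, 0.2, -0.0, -0.6, 0.6, 0.4, -0.6, -0.3, -0.3, 0.1, -0.5, 0.2, 0.2, -0.2]
module ('top', 'scene') [0.5997 0.1964 1.5572] deg 89.22 res [0.6, -1.0, 0.5, 0.1, 0.9, 0.4, -0.5, -1.2, -0.9, 0.3, -0.6, 0.7]
module ('top',) [0.5993 0.1983 1.5562] deg 89.16 res [0.0, -0.9, -0.2, 0.2, 0.2, 0.5]
module ('scene',) [0.6001 0.1944 1.5586] deg 89.3 res [0.1, -1.3, -0.1, 0.2, 0.1, 0.6]
```

```bash
R='[[-0.0236,-0.0296,0,0],[-0.0236,-0.0296,0,0],[-0.0236,-0.0296,0,0],[-0.0236,-0.0296,0,0],[-0.0236,-0.0296,0,0],[-0.0236,-0.0296,0,0],[-0.0236,-0.0296,0,0],[-0.0236,-0.0296,0,0]]'; : ; python3 -m pendant '[[-0.0236,-0.0296,0,0],[-0.0236,-0.0296,0,0],[-0.0236,-0.0296,0,0],[-0.0236,-0.0296,0,0],[-0.0236,-0.0296,0,0],[-0.0236,-0.0296,0,0],[-0.0236,-0.0296,0,0],[-0.0236,-0.0296,0,0]]' 0.0878
```

```text
clock: 1.97
eef_pos: [0.3061, 0.303, 0.2399]
eef_rot: [0.0, 0.166, 0.986, 0.0]
ft_force: [0.7, -0.2, 0.3]
opening: 0.999
```

```bash
python3 -m pendant '[[-0.0236,-0.0296,0,0],[-0.0236,-0.0296,0,0],[-0.0236,-0.0296,0,0],[-0.0236,-0.0296,0,0],[-0.0236,-0.0296,0,0],[-0.0236,-0.0296,0,0],[-0.0236,-0.0296,0,0],[-0.0236,-0.0296,0,0]]'
python3 -m pendant '[[-0.0236,-0.0296,0,0],[-0.0236,-0.0296,0,0],[-0.0236,-0.0296,0,0],[-0.0236,-0.0296,0,0],[-0.0236,-0.0296,0,0],[-0.0236,-0.0296,0,0],[-0.0236,-0.0296,0,0],[-0.0236,-0.0296,0,0]]'
python3 -m pendant '[[0,0,0,7],[0,0,0,7],[0,0,0,7],[0,0,0,7],[0,0,0,7],[0,0,0,7],[0,0,0,7],[0,0,0,7]]'
python3 -m pendant '[[0,0,0,7],[0,0,0,7],[0,0,0,5.5],[0,0,0,0]]'
python3 - <<'E'
from h import *
s=status.sense();print(s['eef_pos'],s['eef_rot'],s['joint_pos'])
im=snap('wrist','w1')
print(nets.spot_in('wrist','grip'))
E
```

```text
clock: 2.63
eef_pos: [0.4067, 0.017, 0.2401]
eef_rot: [0.001, 0.167, 0.986, 0.0]
ft_force: [0.7, 0.9, 1.1]
opening: 0.999
clock: 3.3
eef_pos: [0.5071, -0.2688, 0.2398]
eef_rot: [0.0, 0.167, 0.986, -0.0]
ft_force: [0.3, 0.5, 0.7]
opening: 0.997
clock: 3.97
eef_pos: [0.5069, -0.2668, 0.2397]
eef_rot: [0.0, 0.612, 0.791, -0.0]
ft_force: [-0.2, 0.9, -0.2]
opening: 0.998
clock: 4.3
eef_pos: [0.5069, -0.2668, 0.2397]
eef_rot: [0.0, 0.737, 0.676, 0.0]
ft_force: [-0.9, 0.8, -0.8]
opening: 1.006
[ 0.50689121 -0.26678536  0.23973969] [6.77218637e-05 7.36543333e-01 6.76390356e-01 1.47473281e-05] [-5.05247272e-01  3.46932048e-01  1.74746306e+00 -1.72994744e-05
  1.04705974e+00 -4.20143793e-01]
[{'at': [58.4, 214.1], 'score': 0.82}, {'at': [255.1, 70.5], 'score': 0.74}]
```

View pics/w1.png

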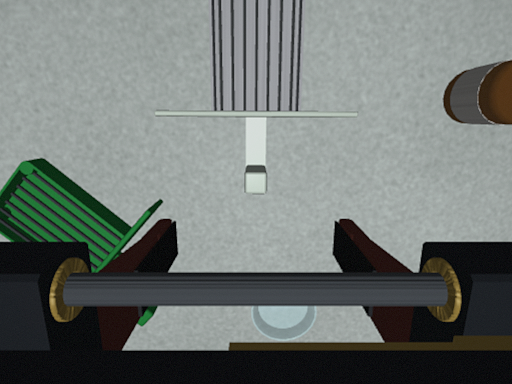

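```bash
cat >> h.py <<'E'
from scipy.spatial.transform import Rotation as Ro
def toolT(s):
    q=s['eef_rot'];T=np.eye(4);T[:3,:3]=Ro.from_quat([q[1],q[2],q[3],q[0]]).as_matrix();T[:3,3]=s['eef_pos'];return T
E
python3 - <<'E'
from h import *
s=status.sense();T0=toolT(s);im=imaging.get_image('wrist');T=T0@np.array(im['mount'])
a=cv2.imread('pics/w1.png')
cv2.imwrite('pics/w1z.png',cv2.resize(a[100:205,140:370],None,fx=3.4,fy=3.4,interpolation=cv2.INTER_CUBIC))
p=onz(im,(256,182),.062,T);print('post',p)
l=onz(im,(155,113),.052,T);r=onz(im,(357,114),.052,T);print(l,r,np.linalg.norm(l-r),(l+r)/2)
d=r-l;print('tray yaw',np.degrees(np.arctan2(d[1],d[0]))+90,'tool x',np.degrees(np.arctan2(T0[1,0],T0[0,0])))
print('green',onz(im,(160,203),.052,T))
print('tcp px',proj(im,[*T0[:2,3],.04],T))
E
```

```text
post [ 0.50825139 -0.26863648  0.062     ]
[ 0.40878658 -0.18923112  0.052     ] [ 0.61888173 -0.20670984  0.052     ] 0.21082096579576506 [ 0.51383416 -0.19797048  0.052     ]
tray yaw 85.24426857618175 tool x 85.50054810217799
green [ 0.3991366  -0.28622842  0.052     ]
tcp px [254.56645376 176.53697251]
```

View pics/w1z.png

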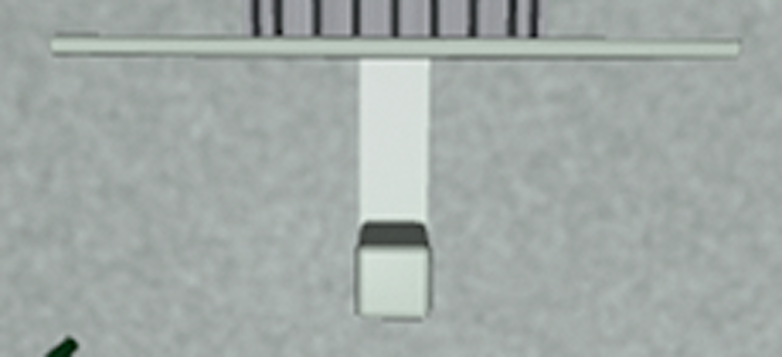

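```bash
python3 -m pendant '[[-0.002,0.0015,0.03,0.3],[0,0,0.04,0],[0,0,0.04,0],[0,0,0.04,0],[0,0,0.03,0],[0,0,0.0195,0],[0,0,0,0]]' 0.055
python3 -m pendant '[[0,0,0,0],[0,0,0,0],[0,0,0,0],[0,0,0,0]]' 0 60
python3 - <<'E'
from h import *
s=status.sense();print(s)
snap('wrist','w2')
E
```

```text
clock: 5.03
eef_pos: [0.5056, -0.2674, 0.036]
eef_rot: [-0.004, 0.736, 0.676, -0.001]
ft_force: [0.2, 0.2, 0.0]
opening: 0.629
clock: 5.37
eef_pos: [0.5093, -0.2695, 0.042]
eef_rot: [0.002, 0.737, 0.676, 0.0]
ft_force: [-0.1, 0.2, -0.1]
opening: 0.363
{'clock': 5.3667, 'joint_pos': array([-5.07343435e-01,  6.40667030e-01,  1.83508912e+00, -2.82156912e-05,
        6.62674544e-01, -4.20804395e-01]), 'dq': array([ 0.00076691,  0.00095165,  0.00398598, -0.0008654 , -0.00365331,
        0.00261423]), 'joint_torque': array([-4.37253286e-03, -5.55080616e+01, -1.64982212e+01,  3.71306820e-02,
        4.41145152e-02, -7.16492024e-03]), 'eef_pos': array([ 0.50930597, -0.26950188,  0.04199457]), 'eef_rot': array([1.50280731e-03, 7.37023140e-01, 6.75865661e-01, 4.91057776e-04]), 'ft_force': array([-0.1345141 ,  0.15265299, -0.12511209]), 'ft_torque': array([-0.04615285,  0.06038414, -0.02155647]), 'opening': 0.3626345554135142}
```

View pics/w2.png

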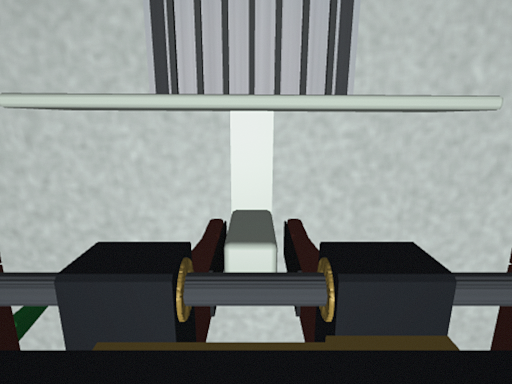

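```bash
python3 -m pendant '[[0,0,0,0],[0,0,0,0],[0,0,0,0],[0,0,0,0],[0,0,0,0],[0,0,0,0]]'
python3 -m pendant '[[0,0,0,0],[0,0,0,0],[0,0,0,0]]'
```

```text
clock: 5.92
eef_pos: [0.5088, -0.2693, 0.0415]
eef_rot: [0.001, 0.737, 0.676, 0.0]
ft_force: [-1.2, 0.9, 7.2]
opening: 0.272
clock: 6.17
eef_pos: [0.5088, -0.2693, 0.0415]
eef_rot: [0.001, 0.737, 0.676, 0.0]
ft_force: [-1.3, 0.2, 7.3]
opening: 0.269
```

```bash
python3 -m pendant '[[0,0,-0.004,0],[0,0,-0.004,0],[0,0,-0.005,0],[0,0,-0.005,0],[0,0,-0.005,0],[0,0,0,0],[0,0,0,0]]'
python3 - <<'E'
from h import *
s=status.sense();print(s['eef_pos'],s['eef_rot'],s['ft_force'],s['ft_torque'],s['opening'])
snap('wrist','w3'); snap('scene','s3')
a=cv2.imread('pics/s3.png'); cv2.imwrite('pics/s3z.png',cv2.resize(a[150:260,240:350],None,fx=5,fy=5,interpolation=cv2.INTER_CUBIC))
E
```

```text
clock: 6.75
eef_pos: [0.5084, -0.269, 0.0636]
eef_rot: [0.0, 0.737, 0.676, 0.0]
ft_force: [-0.1, 0.4, -2.4]
opening: 0.272
[ 0.50841809 -0.26902399  0.0636195 ] [4.02025841e-04 7.37161135e-01 6.75716868e-01 1.15447963e-04] [-0.0827631   0.37333162 -2.43850467] [-0.50668793  0.05360528  0.04217875] 0.27215098711013525
```

View pics/w3.png

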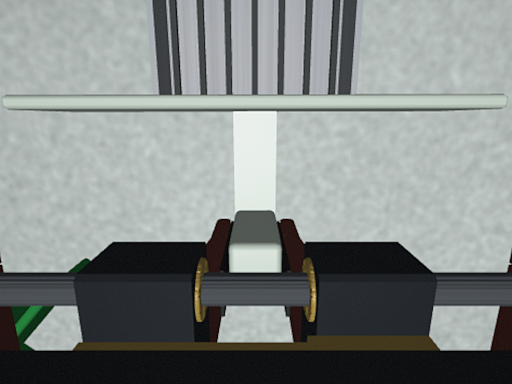

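View pics/s3z.png

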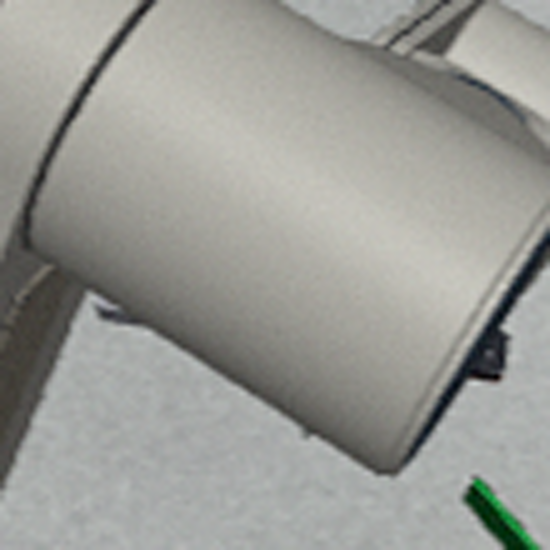

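```bash
python3 - <<'E'
from h import *
im=snap('top','t4')
E
python3 - <<'E'
import cv2
a=cv2.imread('pics/top0.png')
cv2.imwrite('pics/bz.png',cv2.resize(a[95:145,215:320],None,fx=7,fy=7,interpolation=cv2.INTER_CUBIC))
a=cv2.imread('pics/scene0.png')
cv2.imwrite('pics/bsz.png',cv2.resize(a[105:155,235:335],None,fx=7,fy=7,interpolation=cv2.INTER_CUBIC))
E
```

```text
(no output)
```

View pics/bz.png

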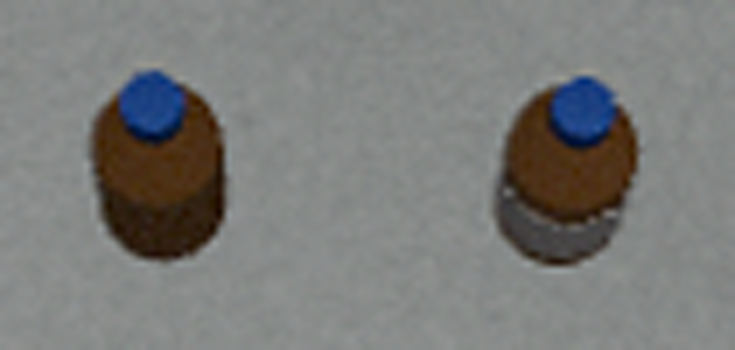

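View pics/bsz.png

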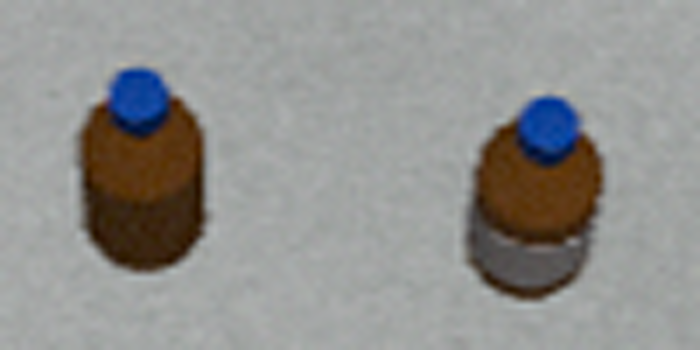

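```bash
python3 - <<'E'
from h import *
im=imaging.get_image('top');sc=imaging.get_image('scene')
t=lambda u,v:((u+.5)/7-.5+215,(v+.5)/7-.5+95); s=lambda u,v:((u+.5)/7-.5+235,(v+.5)/7-.5+105)
# cap top at z .13, front base edge at z0
for n,a,b,c,d in [('b',(152,98),(163,260),(139,93),(146,270)),('a',(583,105),(555,265),(549,124),(527,298))]:
    print(n,'cap',onz(im,t(*a),.13)[:2],onz(sc,s(*c),.13)[:2],'near base edge',onz(im,t(*b),0)[:2],onz(sc,s(*d),0)[:2])
E
```

```text
b cap [ 0.76681404 -0.00765202] [ 0.76739165 -0.00993705] near base edge [ 0.73708274 -0.00734445] [ 0.73922735 -0.01263265]
a cap [ 0.76639726 -0.19773698] [ 0.76672027 -0.2004118 ] near base edge [ 0.73729202 -0.19715417] [ 0.73939345 -0.2025537 ]
```

View pics/t4.png

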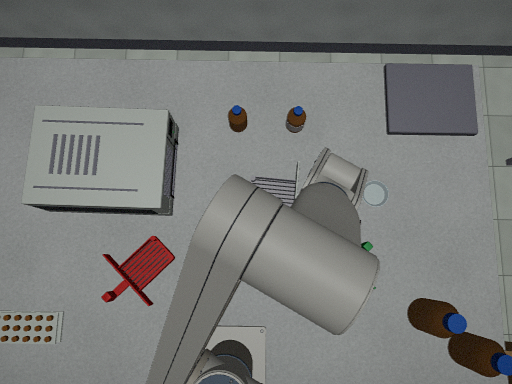

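```bash
python3 -m pendant '[[0.007,0.002,0,0],[0.0145,0.0047,0,0],[0.0145,0.0047,0,0],[0.0145,0.0047,0,0],[0.0145,0.0047,0,0],[0.0145,0.0047,0,0],[0.0145,0.0047,0,0],[0.0145,0.0047,0,0]]'
python3 -m pendant '[[0.0145,0.0047,0,0],[0.0145,0.0047,0,0],[0.0145,0.0047,0,0],[0.0145,0.0047,0,0],[0.0145,0.0047,0,0],[0.0145,0.0047,0,0],[0.0145,0.0047,0,0],[0.007,0.0016,0,0]]'
python3 -m pendant '[[0,0,0,-1.4],[0,0,0,-1.4],[0,0,0,-1.4],[0,0,0,0],[0,0,0,0]]'
python3 - <<'E'
from h import *
s=status.sense();print(s['eef_pos'],s['eef_rot'],s['ft_force'],s['ft_torque'],s['opening'])
T0=toolT(s);print('yaw',np.degrees(np.arctan2(T0[1,0],T0[0,0])))
snap('wrist','w5'); snap('scene','s5')
E
```

```text
clock: 7.67
eef_pos: [0.5525, -0.1626, 0.063]
eef_rot: [-0.0, 0.737, 0.676, -0.0]
ft_force: [-0.2, 0.4, -2.9]
opening: 0.269
clock: 8.33
eef_pos: [0.5969, -0.0568, 0.0631]
eef_rot: [-0.0, 0.737, 0.676, 0.0]
ft_force: [0.4, 0.1, -4.2]
opening: 0.271
clock: 8.75
eef_pos: [0.5959, -0.0594, 0.0632]
eef_rot: [-0.0, 0.712, 0.702, -0.0]
ft_force: [0.0, -0.4, -3.7]
opening: 0.27
[ 0.59592706 -0.05939915  0.06316179] [-4.95765467e-05  7.12217689e-01  7.01958657e-01 -6.96072986e-05] [ 0.04174437 -0.37369833 -3.7183951 ] [-5.31873014e-01  3.50530322e-02 -1.76264233e-04] 0.26981884117499844
yaw 89.16871919256667
```

View pics/w5.png

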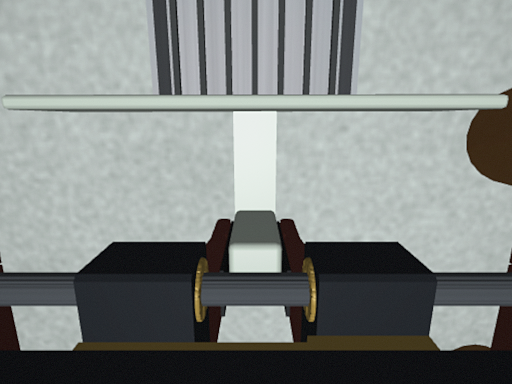

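View pics/s5.png

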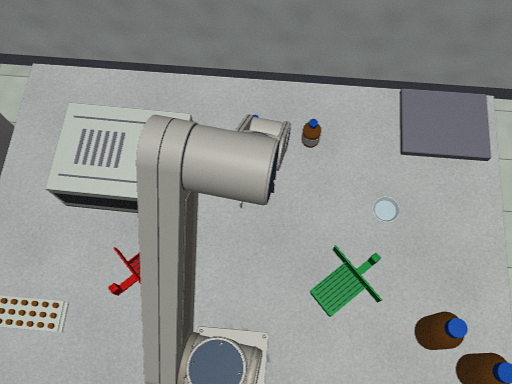

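```bash
python3 -m pendant '[[0.005,0,0.003,0],[0.006,0,0.004,0],[0.006,0,0,0],[0.006,0,0,0],[0.005,0,0,0],[0.002,0,0,0],[0,0,0,0],[0,0,0,0]]'
cat > st.py <<'E'
from h import *
s=status.sense();T0=toolT(s);y=np.arctan2(T0[1,0],T0[0,0])
m=np.array([.5997,.1964]);a=np.radians(89.2);ex=np.array([np.cos(a),np.sin(a)]);ey=np.array([-ex[1],ex[0]])
o=s['eef_pos'][:2]+.075*np.array([np.cos(y),np.sin(y)])-m
f=s['ft_force']
print('t %.2f tray x %.1f y %.1f z %.1f mm yaw %.2f | F fwd %.1f left %.1f up %.1f  M'%(s['clock'],1e3*o@ex,1e3*o@ey,1e3*(s['eef_pos'][2]-.0415),np.degrees(y)-89.2,f[:2]@ex,f[:2]@ey,f[2]),np.round(s['ft_torque'],2),'op %.3f'%s['opening'])
E
python3 st.py
```

```text
clock: 9.52
eef_pos: [0.5967, -0.0285, 0.0563]
eef_rot: [0.0, 0.712, 0.702, 0.0]
ft_force: [-0.5, 0.4, -2.5]
opening: 0.271
t 9.52 tray x -149.9 y -0.0 z 14.8 mm yaw 0.05 | F fwd 0.4 left 0.6 up -2.5  M [-0.44  0.05  0.01] op 0.271
```

```bash
python3 -m pendant '[[0.0015,0,0,0],[0.0015,0,0,0],[0.0015,0,0,0],[0.0015,0,0,0],[0.0015,0,0,0],[0,0,0,0]]';python3 st.py
```

```text
clock: 10.02
eef_pos: [0.5967, -0.021, 0.0562]
eef_rot: [-0.0, 0.712, 0.702, 0.0]
ft_force: [-0.1, 0.6, -3.5]
opening: 0.27
t 10.02 tray x -142.4 y 0.0 z 14.7 mm yaw 0.02 | F fwd 0.6 left 0.2 up -3.5  M [-0.51  0.04  0.03] op 0.270
```

```bash
python3 -m pendant '[[0.001,0,0,0],[0.001,0,0,0],[0.001,0,0,0],[0,0,0,0]]';python3 st.py
```

```text
clock: 10.35
eef_pos: [0.5967, -0.0181, 0.0562]
eef_rot: [-0.0, 0.712, 0.702, 0.0]
ft_force: [0.9, 0.1, -3.3]
opening: 0.271
t 10.35 tray x -139.5 y 0.0 z 14.7 mm yaw 0.02 | F fwd 0.1 left -0.9 up -3.3  M [-0.54  0.08 -0.04] op 0.271
```

```bash
python3 -m pendant '[[0.001,0,0,0],[0.001,0,0,0],[0.001,0,0,0],[0,0,0,0]]';python3 st.py
```

```text
clock: 10.68
eef_pos: [0.5968, -0.0151, 0.0562]
eef_rot: [-0.0, 0.712, 0.702, 0.0]
ft_force: [0.0, 0.1, -2.8]
opening: 0.269
t 10.68 tray x -136.5 y 0.0 z 14.7 mm yaw 0.03 | F fwd 0.1 left -0.0 up -2.8  M [-0.51  0.1  -0.  ] op 0.269
```

```bash
python3 -m pendant '[[0.001,0,0,0],[0.001,0,0,0],[0.001,0,0,0],[0,0,0,0]]';python3 st.py
```

```text
clock: 11.02
eef_pos: [0.5968, -0.0121, 0.0562]
eef_rot: [-0.0, 0.712, 0.702, 0.0]
ft_force: [0.2, 0.1, -3.2]
opening: 0.274
t 11.02 tray x -133.5 y 0.0 z 14.7 mm yaw 0.03 | F fwd 0.1 left -0.2 up -3.2  M [-0.49  0.04 -0.  ] op 0.274
```

```bash
python3 -m pendant '[[0.001,0,0,0],[0.001,0,0,0],[0,0,0,0]]';python3 st.py
```

```text
clock: 11.27
eef_pos: [0.5968, -0.01, 0.0562]
eef_rot: [-0.0, 0.712, 0.702, 0.0]
ft_force: [0.0, -0.6, -3.1]
opening: 0.269
t 11.27 tray x -131.5 y 0.0 z 14.7 mm yaw 0.02 | F fwd -0.6 left -0.1 up -3.1  M [-0.49  0.04  0.05] op 0.269
```

```bash
python3 -m pendant '[[0.001,0,0,0],[0.001,0,0,0],[0,0,0,0]]';python3 st.py
```

```text
clock: 11.52
eef_pos: [0.5969, -0.0081, 0.0562]
eef_rot: [-0.0, 0.712, 0.702, 0.0]
ft_force: [-0.7, 0.8, -2.4]
opening: 0.266
t 11.52 tray x -129.5 y -0.0 z 14.7 mm yaw 0.02 | F fwd 0.8 left 0.7 up -2.4  M [-0.48  0.03 -0.03] op 0.266
```

```bash
python3 -m pendant '[[0.001,0,0,0],[0.001,0,0,0],[0,0,0,0]]';python3 st.py
```

```text
clock: 11.77
eef_pos: [0.5969, -0.0061, 0.0562]
eef_rot: [0.0, 0.712, 0.702, 0.0]
ft_force: [-0.6, 0.9, -2.9]
opening: 0.276
t 11.77 tray x -127.5 y -0.0 z 14.7 mm yaw 0.02 | F fwd 0.9 left 0.6 up -2.9  M [-0.47  0.08 -0.  ] op 0.276
```

```bash
python3 -m pendant '[[0.001,0,0,0],[0.0005,0,0,0],[0,0,0,0]]';python3 st.py
```

```text
clock: 12.02
eef_pos: [0.5969, -0.0046, 0.0562]
eef_rot: [-0.0, 0.712, 0.702, -0.0]
ft_force: [-0.1, -1.2, -3.4]
opening: 0.268
t 12.02 tray x -126.0 y -0.0 z 14.7 mm yaw 0.02 | F fwd -1.2 left 0.1 up -3.4  M [-0.5   0.1   0.01] op 0.268
```

```bash
python3 -m pendant '[[0.001,0,0,0],[0.0005,0,0,0],[0,0,0,0]]';python3 st.py
```

```text
clock: 12.27
eef_pos: [0.5969, -0.0031, 0.0562]
eef_rot: [-0.0, 0.712, 0.702, -0.0]
ft_force: [-0.1, -0.5, -3.8]
opening: 0.27
t 12.27 tray x -124.6 y 0.0 z 14.7 mm yaw 0.02 | F fwd -0.5 left 0.1 up -3.8  M [-0.51  0.1   0.05] op 0.270
```

```bash
python3 -m pendant '[[0.001,0,0,0],[0.0005,0,0,0],[0,0,0,0]]';python3 st.py
```

```text
clock: 12.52
eef_pos: [0.597, -0.0016, 0.0562]
eef_rot: [-0.0, 0.712, 0.702, 0.0]
ft_force: [0.6, -0.4, -2.6]
opening: 0.272
t 12.52 tray x -123.1 y 0.0 z 14.7 mm yaw 0.02 | F fwd -0.4 left -0.6 up -2.6  M [-0.54  0.06  0.01] op 0.272
```

```bash
python3 -m pendant '[[0.001,0,0,0],[0.0005,0,0,0],[0,0,0,0]]';python3 st.py
```

```text
clock: 12.77
eef_pos: [0.5969, -0.0001, 0.0562]
eef_rot: [-0.0, 0.712, 0.702, -0.0]
ft_force: [-0.1, -0.1, -2.7]
opening: 0.267
t 12.77 tray x -121.6 y 0.0 z 14.7 mm yaw 0.02 | F fwd -0.1 left 0.1 up -2.7  M [-0.53  0.12  0.01] op 0.267
```

```bash
python3 -m pendant '[[0.001,0,0,0],[0,0,0,0]]';python3 st.py
```

```text
clock: 12.93
eef_pos: [0.597, 0.0009, 0.0562]
eef_rot: [-0.0, 0.712, 0.702, 0.0]
ft_force: [0.6, 0.1, -3.4]
opening: 0.268
t 12.93 tray x -120.5 y 0.0 z 14.7 mm yaw 0.02 | F fwd 0.1 left -0.6 up -3.4  M [-0.51  0.08  0.01] op 0.268
```

```bash
python3 -m pendant '[[0.0008,0,0,0],[0,0,0,0]]';python3 st.py
```

```text
clock: 13.1
eef_pos: [0.597, 0.0017, 0.0562]
eef_rot: [-0.0, 0.712, 0.702, 0.0]
ft_force: [-0.5, -0.4, -2.8]
opening: 0.268
t 13.10 tray x -119.8 y 0.0 z 14.7 mm yaw 0.02 | F fwd -0.4 left 0.5 up -2.8  M [-0.49  0.05 -0.02] op 0.268
```

```bash
python3 -m pendant '[[0.0008,0,0,0],[0,0,0,0]]';python3 st.py
```

```text
clock: 13.27
eef_pos: [0.597, 0.0025, 0.0562]
eef_rot: [-0.0, 0.712, 0.702, 0.0]
ft_force: [0.1, 0.0, -3.3]
opening: 0.271
t 13.27 tray x -119.0 y 0.0 z 14.7 mm yaw 0.02 | F fwd 0.0 left -0.1 up -3.3  M [-0.54  0.13 -0.01] op 0.271
```

```bash
python3 -m pendant '[[0.0008,0,0,0],[0,0,0,0]]';python3 st.py
```

```text
clock: 13.43
eef_pos: [0.597, 0.0033, 0.0562]
eef_rot: [-0.0, 0.712, 0.702, -0.0]
ft_force: [0.0, 0.9, -3.4]
opening: 0.272
t 13.43 tray x -118.2 y 0.0 z 14.7 mm yaw 0.02 | F fwd 0.9 left -0.0 up -3.4  M [-0.45  0.05  0.01] op 0.272
```

```bash
python3 -m pendant '[[0.0008,0,0,0],[0,0,0,0]]';python3 st.py
```

```text
clock: 13.6
eef_pos: [0.597, 0.0041, 0.0562]
eef_rot: [-0.0, 0.712, 0.702, 0.0]
ft_force: [-0.3, -0.5, -3.9]
opening: 0.269
t 13.60 tray x -117.3 y -0.0 z 14.7 mm yaw 0.02 | F fwd -0.6 left 0.3 up -3.9  M [-0.55  0.05  0.03] op 0.269
```

```bash
python3 -m pendant '[[0.0008,0,0,0],[0,0,0,0]]';python3 st.py
```

```text
clock: 13.77
eef_pos: [0.597, 0.0049, 0.0562]
eef_rot: [-0.0, 0.712, 0.702, -0.0]
ft_force: [-0.1, -0.2, -4.1]
opening: 0.274
t 13.77 tray x -116.5 y 0.0 z 14.7 mm yaw 0.02 | F fwd -0.2 left 0.1 up -4.1  M [-0.54  0.11 -0.02] op 0.274
```

```bash
python3 -m pendant '[[0.0008,0,0,0],[0,0,0,0]]';python3 st.py
```

```text
clock: 13.93
eef_pos: [0.5971, 0.0057, 0.0562]
eef_rot: [-0.0, 0.712, 0.702, -0.0]
ft_force: [0.6, 1.3, -3.9]
opening: 0.27
t 13.93 tray x -115.8 y 0.0 z 14.7 mm yaw 0.02 | F fwd 1.3 left -0.6 up -3.9  M [-0.54  0.12 -0.02] op 0.270
```

```bash
python3 -m pendant '[[0.0008,0,0,0],[0,0,0,0]]';python3 st.py
```

```text
clock: 14.1
eef_pos: [0.5971, 0.0065, 0.0562]
eef_rot: [-0.0, 0.712, 0.702, -0.0]
ft_force: [0.7, 0.3, -3.3]
opening: 0.267
t 14.10 tray x -115.0 y 0.0 z 14.7 mm yaw 0.02 | F fwd 0.3 left -0.7 up -3.3  M [-0.51  0.08  0.01] op 0.267
```

```bash
python3 -m pendant '[[0.0008,0,0,0],[0,0,0,0]]';python3 st.py
```

```text
clock: 14.27
eef_pos: [0.5972, 0.0072, 0.0562]
eef_rot: [0.0, 0.712, 0.702, 0.0]
ft_force: [0.4, -0.3, -3.1]
opening: 0.27
t 14.27 tray x -114.2 y -0.1 z 14.7 mm yaw 0.02 | F fwd -0.3 left -0.4 up -3.1  M [-0.46  0.04 -0.07] op 0.270
```

```bash
python3 -m pendant '[[0.0007,0,0,0],[0,0,0,0]]';python3 st.py
```

```text
clock: 14.43
eef_pos: [0.5972, 0.0079, 0.0562]
eef_rot: [0.0, 0.712, 0.702, 0.0]
ft_force: [-0.2, -0.8, -2.9]
opening: 0.27
t 14.43 tray x -113.5 y -0.1 z 14.7 mm yaw 0.01 | F fwd -0.8 left 0.2 up -2.9  M [-0.5   0.03 -0.08] op 0.270
```

```bash
python3 -m pendant '[[0.0007,0,0,0],[0,0,0,0]]';python3 st.py
```

```text
clock: 14.6
eef_pos: [0.5972, 0.0086, 0.0562]
eef_rot: [0.0, 0.712, 0.702, 0.0]
ft_force: [0.3, -0.6, -3.5]
opening: 0.275
t 14.60 tray x -112.8 y -0.1 z 14.7 mm yaw 0.01 | F fwd -0.6 left -0.4 up -3.5  M [-0.47 -0.01 -0.07] op 0.275
```

```bash
python3 -m pendant '[[0.0005,0.0005,0,0],[0,0,0,0]]';python3 st.py
```

```text
clock: 14.77
eef_pos: [0.5976, 0.0091, 0.0562]
eef_rot: [-0.0, 0.712, 0.702, -0.0]
ft_force: [-0.4, 0.1, -2.8]
opening: 0.269
t 14.77 tray x -112.3 y -0.5 z 14.7 mm yaw 0.02 | F fwd 0.1 left 0.4 up -2.8  M [-0.52  0.1   0.04] op 0.269
```

```bash
python3 -m pendant '[[0.0005,0.0005,0,0],[0,0,0,0]]';python3 st.py
```

```text
clock: 14.93
eef_pos: [0.5981, 0.0096, 0.0562]
eef_rot: [-0.0, 0.712, 0.702, -0.0]
ft_force: [0.0, -0.4, -3.7]
opening: 0.269
t 14.93 tray x -111.8 y -1.0 z 14.7 mm yaw 0.02 | F fwd -0.4 left -0.0 up -3.7  M [-0.47  0.04 -0.01] op 0.269
```

```bash
python3 -m pendant '[[0.0008,0,0,0],[0,0,0,0]]';python3 st.py
```

```text
clock: 15.1
eef_pos: [0.5981, 0.0104, 0.0561]
eef_rot: [-0.0, 0.712, 0.702, -0.0]
ft_force: [-0.1, -0.2, -2.9]
opening: 0.269
t 15.10 tray x -111.0 y -0.9 z 14.6 mm yaw 0.02 | F fwd -0.2 left 0.1 up -2.9  M [-0.49  0.11 -0.02] op 0.269
```

```bash
python3 -m pendant '[[0.001,0,0,0],[0,0,0,0]]';python3 st.py
```

```text
clock: 15.27
eef_pos: [0.5981, 0.0115, 0.0561]
eef_rot: [-0.0, 0.712, 0.702, -0.0]
ft_force: [0.1, -0.8, -3.5]
opening: 0.269
t 15.27 tray x -109.9 y -0.9 z 14.6 mm yaw 0.02 | F fwd -0.8 left -0.1 up -3.5  M [-0.56  0.14  0.07] op 0.269
```

```bash
python3 -m pendant '[[0,0.0005,0,0],[0,0.0003,0,0],[0,0,0,0]]';python3 st.py
```

```text
clock: 15.52
eef_pos: [0.599, 0.0113, 0.0562]
eef_rot: [0.0, 0.712, 0.702, 0.0]
ft_force: [-0.7, -0.4, -4.3]
opening: 0.271
t 15.52 tray x -110.1 y -1.9 z 14.7 mm yaw 0.02 | F fwd -0.4 left 0.7 up -4.3  M [-0.53  0.04  0.01] op 0.271
```

```bash
python3 -m pendant '[[0,0.0005,0,0],[0,0,0,0]]';python3 st.py
```

```text
clock: 15.68
eef_pos: [0.5995, 0.0113, 0.0562]
eef_rot: [0.0, 0.712, 0.702, 0.0]
ft_force: [0.8, 0.3, -3.1]
opening: 0.266
t 15.68 tray x -110.1 y -2.4 z 14.7 mm yaw 0.02 | F fwd 0.3 left -0.8 up -3.1  M [-0.49  0.02  0.03] op 0.266
```

```bash
python3 -m pendant '[[0,0.0005,0,0],[0,0,0,0]]';python3 st.py
```

```text
clock: 15.85
eef_pos: [0.6, 0.0113, 0.0562]
eef_rot: [0.0, 0.712, 0.702, 0.0]
ft_force: [-0.6, -0.2, -3.3]
opening: 0.273
t 15.85 tray x -110.1 y -2.9 z 14.7 mm yaw 0.02 | F fwd -0.2 left 0.6 up -3.3  M [-0.51  0.1  -0.01] op 0.273
```

```bash
python3 -m pendant '[[0,0.0005,0,0],[0,0,0,0]]';python3 st.py
```

```text
clock: 16.02
eef_pos: [0.6005, 0.0113, 0.0562]
eef_rot: [0.0, 0.712, 0.702, -0.0]
ft_force: [-0.3, 0.5, -3.1]
opening: 0.269
t 16.02 tray x -110.1 y -3.3 z 14.7 mm yaw 0.02 | F fwd 0.5 left 0.3 up -3.1  M [-0.54  0.04  0.02] op 0.269
```

```bash
python3 -m pendant '[[0,0.0005,0,0],[0,0,0,0]]';python3 st.py
```

```text
clock: 16.18
eef_pos: [0.6008, 0.0113, 0.0561]
eef_rot: [-0.0, 0.712, 0.702, -0.0]
ft_force: [-0.3, -0.6, -3.4]
opening: 0.272
t 16.18 tray x -110.1 y -3.6 z 14.6 mm yaw 0.03 | F fwd -0.6 left 0.3 up -3.4  M [-0.41  0.14  0.17] op 0.272
```

```bash
python3 -m pendant '[[0,0.0005,0,0],[0,0,0,0]]';python3 st.py
```

```text
clock: 16.35
eef_pos: [0.6011, 0.0113, 0.0561]
eef_rot: [-0.0, 0.712, 0.702, -0.0]
ft_force: [-2.3, -0.4, -2.1]
opening: 0.267
t 16.35 tray x -110.1 y -4.0 z 14.6 mm yaw 0.04 | F fwd -0.5 left 2.3 up -2.1  M [-0.47  0.29  0.27] op 0.267
```

```bash
python3 -m pendant '[[0,0.0005,0,0],[0,0,0,0]]';python3 st.py
```

```text
clock: 16.52
eef_pos: [0.6015, 0.0112, 0.056]
eef_rot: [-0.0, 0.712, 0.702, -0.0]
ft_force: [-1.7, -0.8, -2.6]
opening: 0.268
t 16.52 tray x -110.1 y -4.3 z 14.5 mm yaw 0.06 | F fwd -0.8 left 1.7 up -2.6  M [-0.51  0.48  0.48] op 0.268
```

```bash
python3 -m pendant '[[0,-0.001,0,0],[0,-0.001,0,0],[0,-0.001,0,0],[0,-0.0005,0,0],[0,0,0,0]]';python3 st.py
```

```text
clock: 16.93
eef_pos: [0.5986, 0.0114, 0.0563]
eef_rot: [0.0, 0.712, 0.702, 0.0]
ft_force: [0.1, 1.0, -3.2]
opening: 0.269
t 16.93 tray x -110.0 y -1.5 z 14.8 mm yaw 0.00 | F fwd 1.0 left -0.1 up -3.2  M [-0.52  0.13  0.04] op 0.269
```

```bash
python3 -m pendant '[[0,-0.0005,0,0],[0,0,0,0]]';python3 st.py
```

```text
clock: 17.1
eef_pos: [0.598, 0.0113, 0.0562]
eef_rot: [0.0, 0.712, 0.702, 0.0]
ft_force: [-0.2, -0.5, -2.9]
opening: 0.267
t 17.10 tray x -110.1 y -0.9 z 14.7 mm yaw 0.01 | F fwd -0.5 left 0.2 up -2.9  M [-0.47  0.1  -0.06] op 0.267
```

```bash
python3 -m pendant '[[0,-0.0005,0,0],[0,0,0,0]]';python3 st.py
```

```text
clock: 17.27
eef_pos: [0.5974, 0.0114, 0.0562]
eef_rot: [-0.0, 0.712, 0.702, 0.0]
ft_force: [-1.1, -0.3, -2.8]
opening: 0.271
t 17.27 tray x -110.1 y -0.3 z 14.7 mm yaw 0.01 | F fwd -0.3 left 1.1 up -2.8  M [-0.48  0.03  0.05] op 0.271
```

```bash
python3 -m pendant '[[0,-0.0005,0,0],[0,0,0,0]]';python3 st.py
```

```text
clock: 17.43
eef_pos: [0.5971, 0.0114, 0.0562]
eef_rot: [0.0, 0.712, 0.702, 0.0]
ft_force: [0.9, 0.2, -2.9]
opening: 0.274
t 17.43 tray x -110.1 y -0.0 z 14.7 mm yaw -0.00 | F fwd 0.2 left -0.9 up -2.9  M [-0.54 -0.03 -0.14] op 0.274
```

```bash
python3 -m pendant '[[0,0.001,0,0],[0.0005,0.0008,0,0],[0.001,0,0,0],[0.001,0,0,0],[0.001,0,0,0],[0.001,0,0,0],[0,0,0,0]]';python3 st.py
```

```text
clock: 18.02
eef_pos: [0.5988, 0.0161, 0.0562]
eef_rot: [-0.0, 0.712, 0.702, -0.0]
ft_force: [-0.1, -0.3, -2.9]
opening: 0.272
t 18.02 tray x -105.3 y -1.5 z 14.7 mm yaw 0.03 | F fwd -0.3 left 0.1 up -2.9  M [-0.52  0.09  0.05] op 0.272
```

```bash
python3 -m pendant '[[0.001,0,0,0],[0.0015,0,0,0],[0.0015,0,0,0],[0.0015,0,0,0],[0.0015,0,0,0],[0.001,0,0,0],[0,0,0,0]]';python3 st.py
```

```text
clock: 18.6
eef_pos: [0.5989, 0.0241, 0.0562]
eef_rot: [0.0, 0.712, 0.702, 0.0]
ft_force: [0.4, 0.9, -3.4]
opening: 0.274
t 18.60 tray x -97.3 y -1.6 z 14.7 mm yaw 0.03 | F fwd 0.9 left -0.4 up -3.4  M [-0.51  0.05 -0.03] op 0.274
```

```bash
python3 -m pendant '[[0.001,0,0,0],[0.0015,0,0,0],[0.0015,0,0,0],[0.0015,0,0,0],[0.0015,0,0,0],[0.001,0,0,0],[0,0,0,0]]';python3 st.py
```

```text
clock: 19.18
eef_pos: [0.599, 0.0321, 0.0562]
eef_rot: [0.0, 0.712, 0.702, 0.0]
ft_force: [0.3, 0.6, -2.8]
opening: 0.27
t 19.18 tray x -89.3 y -1.6 z 14.7 mm yaw 0.03 | F fwd 0.6 left -0.2 up -2.8  M [-0.44  0.06  0.03] op 0.270
```

```bash
python3 -m pendant '[[0.001,0,0,0],[0.0015,0,0,0],[0.0015,0,0,0],[0.0015,0,0,0],[0.0015,0,0,0],[0.0015,0,0,0],[0.0015,0,0,0],[0,0,0,0]]';python3 st.py
```

```text
clock: 19.85
eef_pos: [0.5992, 0.0421, 0.0562]
eef_rot: [-0.0, 0.712, 0.702, 0.0]
ft_force: [-0.5, -0.5, -3.4]
opening: 0.266
t 19.85 tray x -79.3 y -1.6 z 14.7 mm yaw 0.03 | F fwd -0.5 left 0.5 up -3.4  M [-0.51  0.12  0.01] op 0.266
```

```bash
python3 -m pendant '[[0.001,0,0,0],[0.0015,0,0,0],[0.0015,0,0,0],[0.0015,0,0,0],[0.0015,0,0,0],[0.0015,0,0,0],[0.0015,0,0,0],[0,0,0,0]]';python3 st.py
```

```text
clock: 20.52
eef_pos: [0.5993, 0.0521, 0.0562]
eef_rot: [0.0, 0.712, 0.702, 0.0]
ft_force: [0.7, -0.5, -3.4]
opening: 0.268
t 20.52 tray x -69.3 y -1.6 z 14.7 mm yaw 0.03 | F fwd -0.5 left -0.7 up -3.4  M [-0.49  0.04  0.01] op 0.268
```

```bash
python3 -m pendant '[[0.001,0,0,0],[0.0015,0,0,0],[0.0015,0,0,0],[0.0015,0,0,0],[0.0015,0,0,0],[0.0015,0,0,0],[0.0015,0,0,0],[0,0,0,0]]';python3 st.py
python3 - <<'E'
from h import *
snap('wrist','w6')
E
```

```text
clock: 21.18
eef_pos: [0.5994, 0.0621, 0.0562]
eef_rot: [-0.0, 0.712, 0.702, 0.0]
ft_force: [0.6, 0.2, -3.4]
opening: 0.271
t 21.18 tray x -59.3 y -1.6 z 14.7 mm yaw 0.03 | F fwd 0.2 left -0.6 up -3.4  M [-0.55  0.06  0.01] op 0.271
```

View pics/w6.png

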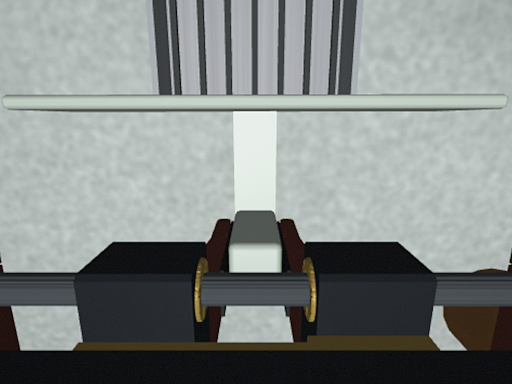

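```bash
python3 -m pendant '[[0.001,0,0,0],[0.0015,0,0,0],[0.0015,0,0,0],[0.0015,0,0,0],[0.0015,0,0,0],[0.0015,0,0,0],[0.0015,0,0,0],[0,0,0,0]]';python3 st.py
```

```text
clock: 21.9
eef_pos: [0.5995, 0.0721, 0.0562]
eef_rot: [-0.0, 0.712, 0.702, 0.0]
ft_force: [0.3, 0.1, -3.1]
opening: 0.266
t 21.90 tray x -49.2 y -1.5 z 14.7 mm yaw 0.03 | F fwd 0.1 left -0.3 up -3.1  M [-0.49  0.06  0.02] op 0.266
```

```bash
python3 -m pendant '[[0.001,0,0,0],[0.0015,0,0,0],[0.0015,0,0,0],[0.0015,0,0,0],[0.0015,0,0,0],[0.0015,0,0,0],[0.0015,0,0,0],[0,0,0,0]]';python3 st.py
```

```text
clock: 22.57
eef_pos: [0.5997, 0.0821, 0.0562]
eef_rot: [0.0, 0.712, 0.702, 0.0]
ft_force: [-0.2, -0.3, -3.6]
opening: 0.271
t 22.57 tray x -39.3 y -1.6 z 14.7 mm yaw 0.03 | F fwd -0.3 left 0.2 up -3.6  M [-0.46  0.1   0.03] op 0.271
```

```bash
python3 -m pendant '[[0.001,0,0,0],[0.0015,0,0,0],[0.0015,0,0,0],[0.0015,0,0,0],[0.0015,0,0,0],[0.0015,0,0,0],[0.0015,0,0,0],[0,0,0,0]]';python3 st.py
python3 - <<'E'
from h import *
snap('wrist','w7')
E
```

```text
clock: 23.23
eef_pos: [0.5998, 0.0921, 0.0562]
eef_rot: [-0.0, 0.712, 0.702, 0.0]
ft_force: [-0.7, 0.4, -3.7]
opening: 0.269
t 23.23 tray x -29.3 y -1.6 z 14.7 mm yaw 0.03 | F fwd 0.4 left 0.7 up -3.7  M [-0.5   0.04 -0.  ] op 0.269
```

View pics/w7.png

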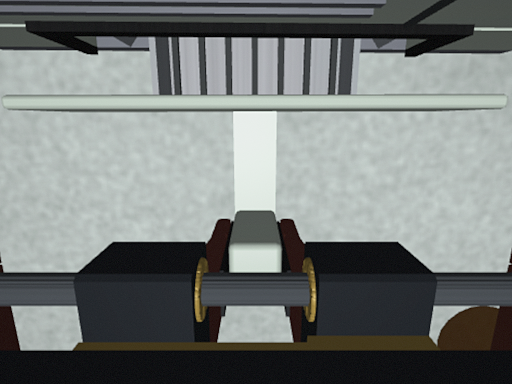

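```bash
python3 - <<'E'
import cv2,numpy as np
a=cv2.imread('pics/w7.png');g=cv2.cvtColor(a,cv2.COLOR_BGR2GRAY).astype(float)
def edge(cols,r0,r1,sign):
    xs,ys=[],[]
    for c in cols:
        d=np.diff(g[r0:r1,c])*sign; i=int(d.argmax())
        if 0<i<len(d)-1:
            den=d[i-1]-2*d[i]+d[i+1]; o=0.5*(d[i-1]-d[i+1])/den if den else 0
            xs.append(c);ys.append(r0+i+.5+o)
    xs,ys=np.array(xs),np.array(ys)
    for _ in range(4):
        p=np.polyfit(xs,ys,1);e=abs(np.polyval(p,xs)-ys);k=e<max(2*np.median(e),.3);xs,ys=xs[k],ys[k]
    return p,len(xs),e.std()
print('gasket top',edge(range(40,460),15,32,-1))
print('gasket low',edge(range(100,400),28,45,1))
print('plate top',edge(list(range(10,140))+list(range(370,500)),88,100,1))
print('plate low',edge(list(range(10,225))+list(range(285,500)),100,116,-1))
cv2.imwrite('pics/w7z.png',cv2.resize(a[0:125],(800,390),interpolation=cv2.INTER_CUBIC))
E
```

```text
gasket top (array([7.41532822e-03, 2.03562905e+01]), 344, np.float64(0.06696999936656925))
gasket low (array([6.76834826e-03, 3.54145880e+01]), 218, np.float64(0.0587699203883521))
plate top (array([-1.75715319e-03,  9.61075929e+01]), 258, np.float64(0.05897486055300298))
plate low (array([-1.91856783e-03,  1.08693693e+02]), 367, np.float64(0.05406505516180636))
```

View pics/w7z.png

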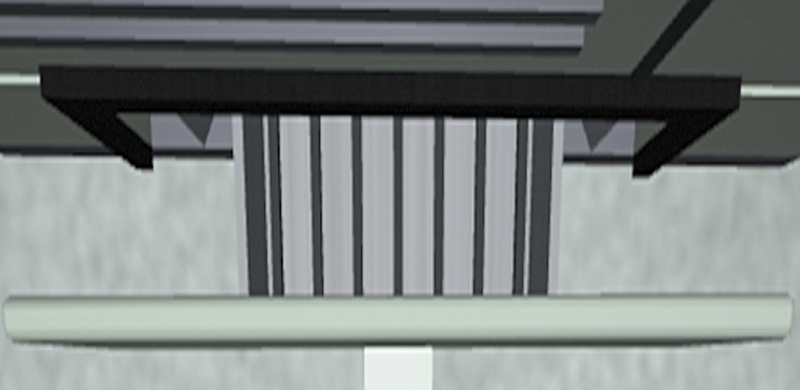

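```bash
python3 -m pendant '[[0,-0.0004,0,0.18],[0,-0.0004,0,0.18],[0,-0.0005,0,0.18],[0,0,0,0]]';python3 st.py
```

```text
clock: 23.62
eef_pos: [0.5984, 0.0918, 0.0562]
eef_rot: [-0.0, 0.715, 0.699, -0.0]
ft_force: [-0.1, -1.2, -3.1]
opening: 0.268
t 23.62 tray x -29.6 y -0.9 z 14.7 mm yaw -0.54 | F fwd -1.2 left 0.1 up -3.1  M [-0.5   0.09  0.  ] op 0.268
```

```bash
python3 -m pendant '[[0.001,0,0,0],[0.0015,0,0,0],[0.0015,0,0,0],[0.0015,0,0,0],[0.0015,0,0,0],[0.001,0,0,0],[0,0,0,0]]';python3 st.py
cat > par.py <<'E'
from h import *
import sys
im=snap('wrist',sys.argv[1]);a=im['color'][:,:,::-1];g=cv2.cvtColor(np.ascontiguousarray(a),cv2.COLOR_BGR2GRAY).astype(float)
cv2.imwrite('pics/'+sys.argv[1]+'z.png',cv2.resize(a[0:125],(800,390),interpolation=cv2.INTER_CUBIC))
E
python3 par.py w8
```

```text
clock: 24.2
eef_pos: [0.5987, 0.1001, 0.0562]
eef_rot: [0.0, 0.715, 0.699, 0.0]
ft_force: [-0.1, 0.7, -3.8]
opening: 0.267
t 24.20 tray x -21.3 y -1.0 z 14.7 mm yaw -0.50 | F fwd 0.7 left 0.1 up -3.8  M [-0.49  0.03  0.  ] op 0.267
```

View pics/w8z.png

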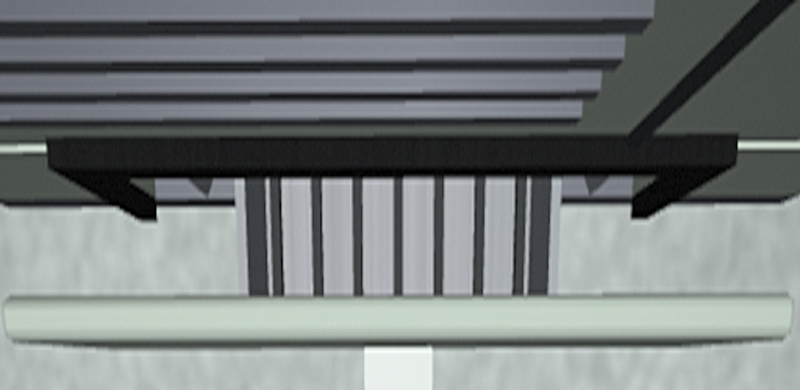

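```bash
cat > slope.py <<'E'
import cv2,numpy as np,sys
a=cv2.imread(sys.argv[1]);g=cv2.cvtColor(a,cv2.COLOR_BGR2GRAY).astype(float)
def edge(cols,r0,r1,sign):
    xs,ys=[],[]
    for c in cols:
        d=np.diff(g[r0:r1,c])*sign; i=int(d.argmax())
        if 0<i<len(d)-1:
            den=d[i-1]-2*d[i]+d[i+1]; o=0.5*(d[i-1]-d[i+1])/den if den else 0
            xs.append(c);ys.append(r0+i+.5+o)
    xs,ys=np.array(xs),np.array(ys)
    for _ in range(4):
        p=np.polyfit(xs,ys,1);e=abs(np.polyval(p,xs)-ys);k=e<max(2*np.median(e),.3);xs,ys=xs[k],ys[k]
    return p.round(4),len(xs),e.std().round(2)
for w in sys.argv[2:]:
    r0,r1,s=map(int,w.split(','))
    cols=list(range(45,140))+list(range(370,460)) if r0>80 else range(105,395)
    print(w,edge(cols,r0,r1,s))
E
python3 slope.py pics/w8.png 38,50,-1 50,62,1 88,100,1 104,116,-1
```

```text
38,50,-1 (array([-3.00000e-03,  4.38362e+01]), 283, np.float64(0.07))
50,62,1 (array([-1.70000e-03,  5.69109e+01]), 252, np.float64(0.05))
88,100,1 (array([-1.70000e-03,  9.60802e+01]), 181, np.float64(0.06))
104,116,-1 (array([-1.900000e-03,  1.086566e+02]), 185, np.float64(0.04))
```

```bash
python3 -m pendant '[[0.001,0,0.0005,0],[0.0015,0,0.0005,0],[0.0015,0,0.0005,0],[0.0015,0,0.0005,0],[0.0015,0,0.0005,0],[0.001,0,0.0005,0],[0,0,0.0005,0],[0,0,0,0]]';python3 st.py
```

```text
clock: 24.92
eef_pos: [0.5988, 0.1079, 0.0525]
eef_rot: [-0.0, 0.715, 0.699, -0.0]
ft_force: [0.4, 0.1, -3.6]
opening: 0.273
t 24.92 tray x -13.5 y -1.0 z 11.0 mm yaw -0.51 | F fwd 0.1 left -0.4 up -3.6  M [-0.51  0.05  0.04] op 0.273
```

```bash
python3 -m pendant '[[0,0,0.0004,0],[0,0,0,0]]';python3 st.py
```

```text
clock: 25.08
eef_pos: [0.5988, 0.1078, 0.0522]
eef_rot: [-0.0, 0.715, 0.699, -0.0]
ft_force: [-0.1, -0.3, -4.1]
opening: 0.27
t 25.08 tray x -13.6 y -1.1 z 10.7 mm yaw -0.53 | F fwd -0.3 left 0.1 up -4.1  M [-0.48  0.09 -0.03] op 0.270
```

```bash
python3 -m pendant '[[0,0,0.0004,0],[0,0,0,0]]';python3 st.py
```

```text
clock: 25.25
eef_pos: [0.5989, 0.1078, 0.0518]
eef_rot: [-0.0, 0.715, 0.699, -0.0]
ft_force: [0.3, -0.1, -3.1]
opening: 0.269
t 25.25 tray x -13.6 y -1.1 z 10.3 mm yaw -0.53 | F fwd -0.1 left -0.3 up -3.1  M [-0.47  0.08  0.02] op 0.269
```

```bash
python3 -m pendant '[[0,0,0.0003,0],[0,0,0,0]]';python3 st.py
```

```text
clock: 25.42
eef_pos: [0.5989, 0.1078, 0.0516]
eef_rot: [0.0, 0.715, 0.699, 0.0]
ft_force: [-0.1, -1.1, -2.0]
opening: 0.271
t 25.42 tray x -13.6 y -1.2 z 10.1 mm yaw -0.52 | F fwd -1.1 left 0.1 up -2.0  M [-0.37  0.06 -0.01] op 0.271
```

```bash
python3 -m pendant '[[0,0,0.0003,0],[0,0,0,0]]';python3 st.py
```

```text
clock: 25.58
eef_pos: [0.599, 0.1078, 0.0516]
eef_rot: [0.0, 0.715, 0.699, 0.0]
ft_force: [-1.0, -0.1, 0.6]
opening: 0.275
t 25.58 tray x -13.6 y -1.2 z 10.1 mm yaw -0.53 | F fwd -0.1 left 1.0 up 0.6  M [-0.39  0.13  0.03] op 0.275
```

```bash
python3 -m pendant '[[0,0,0.0003,0],[0,0,0,0]]';python3 st.py
```

```text
clock: 25.75
eef_pos: [0.599, 0.1077, 0.0514]
eef_rot: [0.0, 0.715, 0.699, 0.0]
ft_force: [-1.9, -2.4, 2.8]
opening: 0.271
t 25.75 tray x -13.7 y -1.3 z 9.9 mm yaw -0.53 | F fwd -2.4 left 1.9 up 2.8  M [-0.31  0.28  0.12] op 0.271
```

```bash
python3 -m pendant '[[0,0,-0.0006,0],[0.0005,0,0,0],[0.001,0,0,0],[0.001,0,0,0],[0,0,0,0]]';python3 st.py
```

```text
clock: 26.17
eef_pos: [0.5992, 0.1106, 0.0516]
eef_rot: [0.0, 0.715, 0.699, 0.0]
ft_force: [0.7, -1.9, -0.7]
opening: 0.27
t 26.17 tray x -10.8 y -1.4 z 10.1 mm yaw -0.53 | F fwd -1.9 left -0.7 up -0.7  M [-0.4  -0.12 -0.1 ] op 0.270
```

```bash
python3 -m pendant '[[0.001,0,0,0],[0.001,0,0,0],[0,0,0,0]]';python3 st.py
```

```text
clock: 26.42
eef_pos: [0.5991, 0.1125, 0.0516]
eef_rot: [0.0, 0.715, 0.699, 0.0]
ft_force: [0.7, -0.1, -0.8]
opening: 0.271
t 26.42 tray x -8.9 y -1.3 z 10.1 mm yaw -0.52 | F fwd -0.1 left -0.7 up -0.8  M [-0.4  -0.13 -0.12] op 0.271
```

```bash
python3 -m pendant '[[0.001,0,0,0],[0,0,0,0]]';python3 st.py
```

```text
clock: 26.58
eef_pos: [0.5991, 0.1135, 0.0516]
eef_rot: [0.0, 0.715, 0.699, 0.0]
ft_force: [0.1, -0.3, 0.1]
opening: 0.272
t 26.58 tray x -7.9 y -1.2 z 10.1 mm yaw -0.52 | F fwd -0.3 left -0.1 up 0.1  M [-0.38 -0.12 -0.05] op 0.272
```

```bash
python3 -m pendant '[[0.001,0,0,0],[0,0,0,0]]';python3 st.py; python3 par.py w9
```

```text
clock: 26.75
eef_pos: [0.5991, 0.1145, 0.0516]
eef_rot: [-0.0, 0.715, 0.699, 0.0]
ft_force: [0.2, -1.2, -1.1]
opening: 0.273
t 26.75 tray x -6.9 y -1.2 z 10.1 mm yaw -0.52 | F fwd -1.2 left -0.3 up -1.1  M [-0.34 -0.1  -0.03] op 0.273
```

View pics/w9z.png

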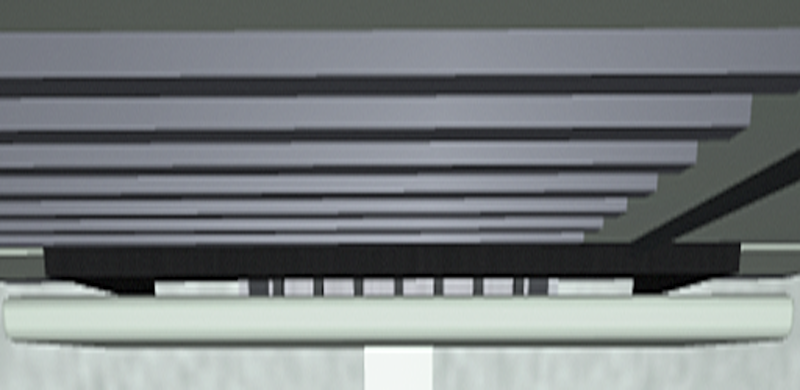

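```bash
python3 -m pendant '[[0.001,0,0,0],[0,0,0,0]]';python3 st.py
```

```text
clock: 26.97
eef_pos: [0.5991, 0.1154, 0.0516]
eef_rot: [-0.0, 0.715, 0.699, -0.0]
ft_force: [-0.8, -0.7, -0.1]
opening: 0.265
t 26.97 tray x -6.0 y -1.2 z 10.1 mm yaw -0.52 | F fwd -0.7 left 0.8 up -0.1  M [-0.3  -0.11 -0.04] op 0.265
```

```bash
python3 -m pendant '[[0.001,0,0,0],[0,0,0,0]]';python3 st.py
```

```text
clock: 27.13
eef_pos: [0.5991, 0.1165, 0.0516]
eef_rot: [-0.0, 0.715, 0.699, 0.0]
ft_force: [0.2, -0.5, -1.5]
opening: 0.267
t 27.13 tray x -4.9 y -1.2 z 10.1 mm yaw -0.52 | F fwd -0.5 left -0.2 up -1.5  M [-0.36 -0.1  -0.06] op 0.267
```

```bash
python3 -m pendant '[[0.001,0,0,0],[0,0,0,0]]';python3 st.py
```

```text
clock: 27.3
eef_pos: [0.5991, 0.1175, 0.0516]
eef_rot: [0.0, 0.715, 0.699, 0.0]
ft_force: [0.5, -1.6, -1.1]
opening: 0.273
t 27.30 tray x -3.9 y -1.2 z 10.1 mm yaw -0.51 | F fwd -1.6 left -0.6 up -1.1  M [-0.43 -0.09 -0.04] op 0.273
```

```bash
python3 -m pendant '[[0.001,0,0,0],[0,0,0,0]]';python3 st.py
```

```text
clock: 27.47
eef_pos: [0.5992, 0.1183, 0.0516]
eef_rot: [0.0, 0.715, 0.699, -0.0]
ft_force: [0.1, -2.7, -0.2]
opening: 0.271
t 27.47 tray x -3.1 y -1.3 z 10.1 mm yaw -0.51 | F fwd -2.7 left -0.1 up -0.2  M [-0.65 -0.08  0.02] op 0.271
```

```bash
python3 -m pendant '[[0.0007,0,0,0],[0,0,0,0]]';python3 st.py; python3 par.py w10
```

```text
clock: 27.63
eef_pos: [0.5992, 0.1188, 0.0516]
eef_rot: [0.0, 0.715, 0.699, -0.0]
ft_force: [-0.4, -4.5, 0.1]
opening: 0.267
t 27.63 tray x -2.6 y -1.3 z 10.1 mm yaw -0.51 | F fwd -4.5 left 0.4 up 0.1  M [-0.86 -0.19  0.01] op 0.267
```

View pics/w10z.png

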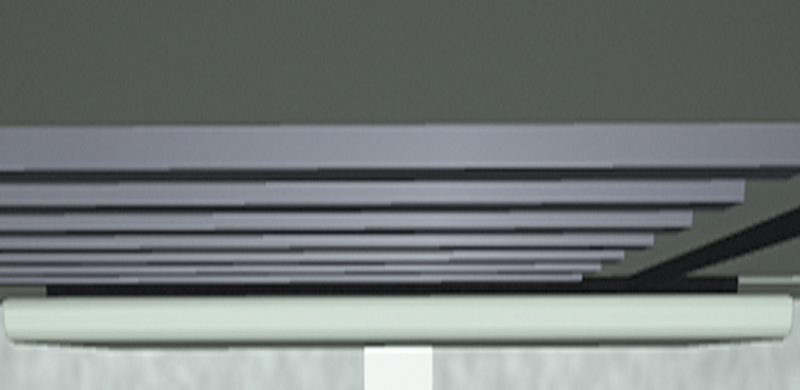

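```bash
python3 -m pendant '[[-0.0004,0,0,0],[-0.0004,0,0,0],[0,0,0,0],[0,0,0,0]]';python3 st.py
```

```text
clock: 28.02
eef_pos: [0.5992, 0.1183, 0.0516]
eef_rot: [0.0, 0.715, 0.699, 0.0]
ft_force: [1.8, -2.2, -0.5]
opening: 0.271
t 28.02 tray x -3.1 y -1.3 z 10.1 mm yaw -0.52 | F fwd -2.2 left -1.9 up -0.5  M [-0.68 -0.14  0.08] op 0.271
```

```bash
python3 -m pendant '[[0,0,0,0],[0,0,0,0]]';python3 st.py
```

```text
clock: 28.18
eef_pos: [0.5992, 0.1183, 0.0516]
eef_rot: [0.0, 0.715, 0.699, 0.0]
ft_force: [0.9, -2.3, 0.0]
opening: 0.271
t 28.18 tray x -3.1 y -1.3 z 10.1 mm yaw -0.52 | F fwd -2.3 left -1.0 up 0.0  M [-0.68 -0.13  0.08] op 0.271
```

```bash
python3 -m pendant '[[0,0,0,0],[0,0,0,0],[0,0,0,0]]' 0 15;python3 st.py
```

```text
clock: 28.43
eef_pos: [0.5991, 0.1183, 0.0516]
eef_rot: [-0.0, 0.715, 0.699, -0.0]
ft_force: [0.8, -1.4, 0.3]
opening: 0.276
t 28.43 tray x -3.1 y -1.1 z 10.1 mm yaw -0.52 | F fwd -1.4 left -0.8 up 0.3  M [-0.24  0.06  0.14] op 0.276
```

```bash
python3 -m pendant '[[0,0,0,0],[0,0,0,0],[0,0,0,0],[0,0,0,0]]' 0 3;python3 st.py
```

```text
clock: 28.77
eef_pos: [0.5991, 0.1183, 0.0516]
eef_rot: [-0.0, 0.715, 0.699, 0.0]
ft_force: [-0.5, -1.6, -0.5]
opening: 0.271
t 28.77 tray x -3.1 y -1.2 z 10.1 mm yaw -0.53 | F fwd -1.6 left 0.5 up -0.5  M [-0.27 -0.01  0.08] op 0.271
```

```bash
python3 -m pendant '[[0,0,0,0],[0,0,0,0],[0,0,0,0],[0,0,0,0],[0,0,0,0],[0,0,0,0]]' 0.04;python3 st.py; python3 par.py w11
```

```text
clock: 29.27
eef_pos: [0.5991, 0.1183, 0.0516]
eef_rot: [-0.0, 0.715, 0.699, 0.0]
ft_force: [1.4, -0.3, 1.2]
opening: 0.452
t 29.27 tray x -3.1 y -1.2 z 10.1 mm yaw -0.52 | F fwd -0.2 left -1.4 up 1.2  M [-0.1   0.05 -0.01] op 0.452
```

View pics/w11.png

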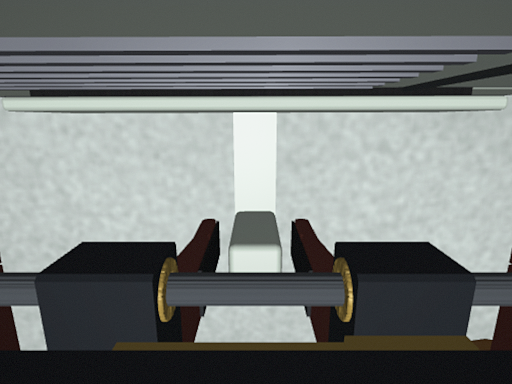

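```bash
for w in w10 w11; do echo $w; python3 slope.py pics/$w.png 84,93,-1 90,100,1 104,116,-1; done
```

```text
w10
84,93,-1 (array([-6.90000e-03,  9.09356e+01]), 115, np.float64(0.07))
90,100,1 (array([-2.30000e-03,  9.49304e+01]), 185, np.float64(0.03))
104,116,-1 (array([-2.000000e-03,  1.087442e+02]), 185, np.float64(0.04))
w11
84,93,-1 (array([-5.80000e-03,  8.93419e+01]), 128, np.float64(0.07))
90,100,1 (array([-2.40000e-03,  9.64939e+01]), 185, np.float64(0.05))
104,116,-1 (array([-2.700000e-03,  1.103928e+02]), 185, np.float64(0.03))
```

View pics/w11z.png

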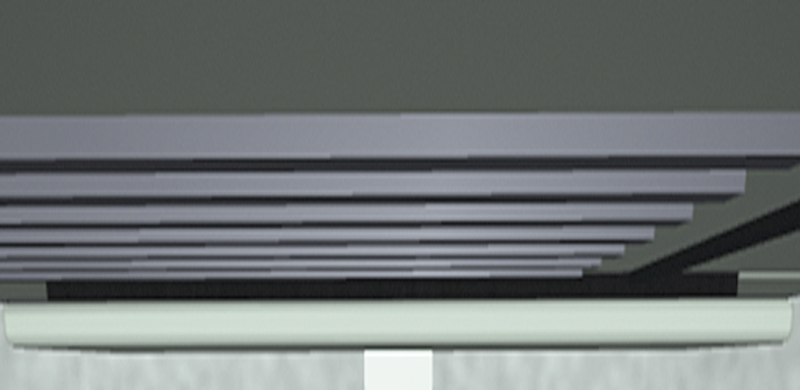

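```bash
python3 -m pendant '[[0,0,-0.002,0],[0,0,-0.005,0],[0,0,-0.01,0],[0,0,-0.02,0],[0,0,-0.03,0],[0,0,-0.03,0],[0,0,-0.03,0],[0,0,-0.02,0]]' 0.05
python3 -m pendant '[[-0.02,0,-0.02,0],[-0.03,0,-0.02,0],[-0.03,0,-0.02,0],[-0.03,0,0,0],[-0.03,0,0,0],[-0.01,0,0,0],[0,0,0,0],[0,0,0,0]]'
python3 - <<'E'
from h import *
s=status.sense();print(s['eef_pos'],s['ft_force'])
snap('wrist','w12');im=snap('top','t12');snap('scene','s12')
E
```

```text
clock: 29.98
eef_pos: [0.6002, 0.1184, 0.2027]
eef_rot: [0.001, 0.715, 0.699, 0.002]
ft_force: [0.1, -0.3, 0.8]
opening: 0.569
clock: 30.65
eef_pos: [0.5956, -0.0316, 0.259]
eef_rot: [-0.0, 0.716, 0.698, 0.0]
ft_force: [-0.8, -0.6, 0.4]
opening: 0.57
[ 0.59557583 -0.03162219  0.25897481] [-0.77125116 -0.60411794  0.41422606]
```

View pics/w12.png

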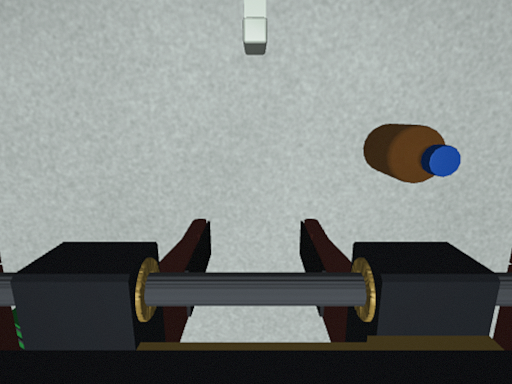

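View pics/s12.png

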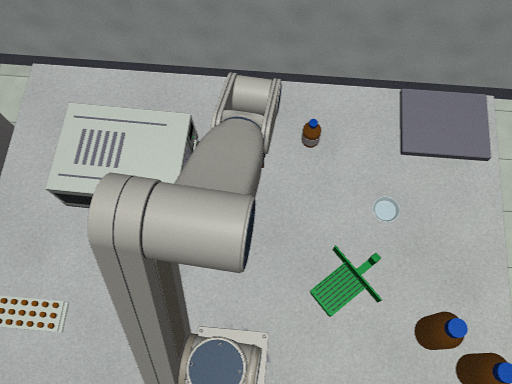

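```bash
python3 -m pendant '[[0.02,0,0,0],[0.025,0,0,0],[0.025,0,0,0],[0.02,0,0,0],[0,0,0,0],[0,0,0,0]]'
python3 - <<'E'
from h import *
s=status.sense();T0=toolT(s);im=snap('wrist','w13');T=T0@np.array(im['mount'])
a=cv2.imread('pics/w13.png');cv2.imwrite('pics/w13z.png',cv2.resize(a[0:170,120:390],None,fx=2.9,fy=2.9,interpolation=cv2.INTER_CUBIC))
np.save('T13.npy',T)
E
```

```text
clock: 31.3
eef_pos: [0.5975, 0.0602, 0.2583]
eef_rot: [-0.0, 0.714, 0.7, -0.0]
ft_force: [0.1, -0.0, -0.2]
opening: 0.573
```

View pics/w13z.png

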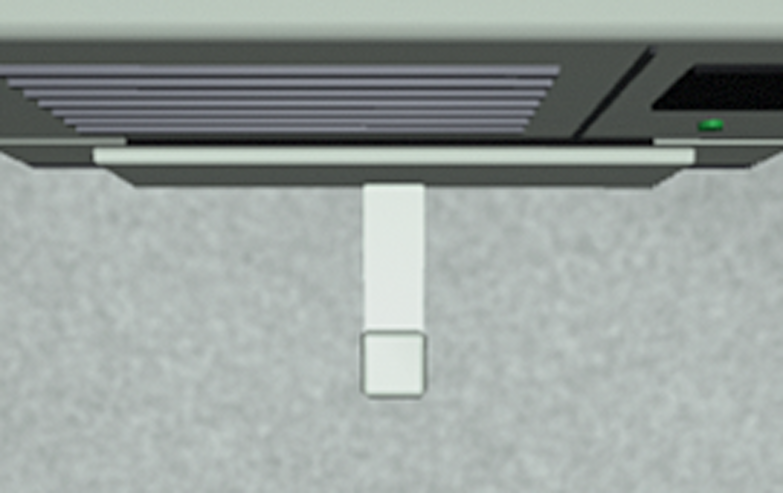

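```bash
python3 - <<'E'
from h import *
im=imaging.get_image('wrist');T=np.load('T13.npy')
z=lambda u,v:((u+.5)/2.9-.5+120,(v+.5)/2.9-.5)
e=np.array([np.cos(np.radians(88.7)),np.sin(np.radians(88.7))])
P=onz(im,z(394,40),.165,T);Q=onz(im,z(394,148),.062,T);F=onz(im,z(394,164),.062,T);G=onz(im,z(394,365),.072,T)
print('panel',P,'plate rear',Q,'plate front',F,'post',G, 'rear-panel mm',1e3*(Q-P)[:2]@e, 'post-panel',1e3*(G-P)[:2]@e+75)
E
python3 -m pendant '[[0,0,0,0],[0,0,0,0]]'
```

```text
panel [0.60080399 0.1954667  0.165     ] plate rear [0.60094341 0.19141868 0.062     ] plate front [0.60084542 0.18619105 0.062     ] post [0.59952787 0.11701266 0.072     ] rear-panel mm -4.043814710021817 post-panel -3.462800993119231
clock: 31.57
eef_pos: [0.5977, 0.0576, 0.2585]
eef_rot: [-0.0, 0.716, 0.699, -0.0]
ft_force: [0.3, -0.2, -0.3]
opening: 0.573
```

The plate's rear face measures 3.5 to 4 mm before the panel, so it sits on the gasket. The robot is clear, so I'm handing in.

```bash
python3 -c "
from workcell import order
print(order.job_done())"
```

```text
the job is handed in; nothing more can be done
None
```

The tray is in the bay with its front plate on the gasket, and the job is handed in. I gripped it by the post, carried it over and felt for the guide walls. They were about 3.3 mm apart in free travel, with their middle roughly 1.8 mm right of the module's middle as I had estimated it. I then trued the tray's direction to the gasket using the wrist camera. After that I lowered it until it rested on the bay floor, slid it home, eased the grip off and backed the arm away. The run took about 32 s of the 67 s allowed.

- **Forces:** the highest sideways or forward force I read was about 4.5 N, against the gasket, and the floor carried about 6 N at most. I read the force only at the end of each short move, so brief peaks in between were not seen.
- **Position:** the last wrist picture puts the plate's rear face 3.5 to 4.0 mm before the panel, which is right where the gasket stands. The tray sprang back about 1 mm on release, so it touches the gasket with almost no squeeze left. Its underside read 10.1 mm above the bench just before I opened the fingers.
- **Alignment:** the plate and gasket looked parallel to within about 0.001 rad before contact, and still flush after release. My first estimate of the module's direction from the overhead cameras was about 0.5° off, and I corrected it.
- **Surroundings:** the labelled bottle, the dish and the green tray look unmoved. The arm hid the plain bottle and the red tray in the last overhead picture I looked at. The plain bottle stands upright in a wrist picture, but I did not measure its position again.

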